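# Fetch the sample jar from behind the reagent bottles and weigh it

### The arm

A 6-joint arm with a two-finger parallel gripper is mounted at the origin on the work surface. World frame = base frame: x ahead of the robot, y to its left, z up, the work surface at z = 0. Lengths are in m, angles in degrees, forces in N, time in s.
With the tool pointing down it reaches from about 0.25 to 0.85 m from the base axis. Payload 12.5 kg.
Tool frame: the origin (TCP) lies at the very end of the fingers, on their centre line; the grasp point (between the pads) lies arm.pinch_z behind it (arm.pinch_z is the distance from the TCP to the grasp point, in m); z points along the fingers, y is the line along which they close (so a half turn about z gives the same grasp; the last joint's range is limited). The gripper opens to 93 mm and grips with 3 to 60 N. Pads are 15 mm wide; open, the fingers measure 128 mm over their backs; the gripper's body (75 mm by 188 mm) begins 65 mm behind the grasp point.
Start: joints at [68.663, 20.094, 94.641, -0, 65.266, -4.847], TCP at [0.156, 0.527, 0.219] pointing down, gripper open.
Joint ranges: [-157.81, 157.81], [-45, 120.19], [0.68, 151.7], [-89.99, 269.99], [4.06, 180], [-164.3, 164.3]. Speed limits (degrees/s): [127.2, 127.2, 159.86, 180, 180, 180].

### API

Orientations are given as a 3x3 rotation matrix whose columns are the frame's x, y, z axes.
In Python, from plant import arm gives the robot as it stands.
- The arm moves only by the tool apply_moves, never from a script. Its argument "moves" is a list that holds one entry, the list of rows, each a list of 7 numbers: the finger opening in cm, from 0 to 9.3, then the shift along the tool's x, y, z in cm, then the turn, a rotation vector about the tool's x, y, z in degrees. A call has 1 to 12 rows; each row is the pose to reach, as a shift and turn from the pose commanded when the call began, along the tool's axes at that moment; what a row does not reach only later rows make up. A row lasts 1/12 s, in which the tool goes at most 41.7 mm and 7.16 degrees, less where a joint would pass 70% of its speed; a pose out of reach is approached as far as the arm can. A call with a gripper value outside its range is refused whole. The fingers move at their own pace and stop on an object; "force" is the grip in N (left out, the last holds). Time passes only in rows, so rows that repeat a pose let the fingers close. It gives the time, the measured TCP pose, the force, the opening and the grip force at its end, in the units of the state.
- arm.state(): the state, without advancing time (a new reading comes with each control period).
- arm.get_image(name): name is "side" or "top"; returns (picture, depth): 400x640x3 uint8, blue, green, red; 400x640 float32, m along the optical axis (not along the pixel's ray), 0 where there is no reading.
- arm.camera_info(name): a dict with "mtx" (3x3 intrinsics, pixels), "T" (4x4, takes a point from camera to world coordinates). Camera axes: x right, y down, z forward; pixel columns grow to the right and rows downward; lengths in m; the calibration is good to about 2 mm. A picture is of the moment at which its call begins. camera_info takes no time and is no camera call.
- arm.hand_in(): hands the job in; it is judged then, once.
The state is a dict: "time": time; "qpos": joint angles; "joint_velocities": joint speeds; "joint_torque": joint torques, N m; "tool_pos": TCP position; "tool_rot": TCP orientation; "ft_force": force on the tool from outside, world axes, zero at the start; "moment": the same for the moment, N m; "grip_width": opening from 0.0 (shut) to 1.0 (fully open); "gripper_force": force on a finger pad.
Only numpy, scipy, OpenCV 4.12 (cv2) and the standard library are available. Lean on these libraries where they do the work, as an engineer would, in place of code of your own. Each camera call takes 0.05 s, during which the arm holds its last target. There are 200 camera calls.

### The job

The red-lidded amber sample jar stands in the white foam cold box, hemmed in by three capped bottles. First park all three bottles upright in the steel side tray without shifting the jar, next stand the jar in the middle of the balance's round pan, and only then put each bottle back in the middle of the disc of its own cap colour in the cold box. Let no bottle nor the jar tip over, leave the stoppered glass flask where it is, and let go of everything at the end.

Things in the scene. Friction and masses are not known exactly. Their poses are not given: they have to be found in the camera images.
- bottle_blue: loose white plastic bottle with screw cap and band in blue, upright, 120 mm tall, about 170 g: body 50 mm diameter up to 78 mm, cone to 90 mm, then the cap, 44 mm diameter, from 90 to 120 mm above the base (grip it there). Origin: centre of its underside, z up
- bottle_orange: loose white plastic bottle with screw cap and band in orange, upright, 120 mm tall, about 170 g: body 50 mm diameter up to 78 mm, cone to 90 mm, then the cap, 44 mm diameter, from 90 to 120 mm above the base (grip it there). Origin: centre of its underside, z up
- bottle_green: loose white plastic bottle with screw cap and band in green, upright, 120 mm tall, about 170 g: body 50 mm diameter up to 78 mm, cone to 90 mm, then the cap, 44 mm diameter, from 90 to 120 mm above the base (grip it there). Origin: centre of its underside, z up
- pad_blue: blue disc, 66 mm diameter, 3 mm thick, the home place of the blue-capped bottle (which covers all but its rim at the start), about 74 mm or more from the other discs, fixed on the floor of the white foam cold box (box 200 x 220 mm, floor 12 mm above the bench, low wall 11 mm thick and 32 mm high over the bench). Origin: centre of its underside, z up; its top is 3 mm above
- pad_orange: orange disc, 66 mm diameter, 3 mm thick, the home place of the orange-capped bottle (which covers all but its rim at the start), about 74 mm or more from the other discs, fixed on the floor of the white foam cold box (box 200 x 220 mm, floor 12 mm above the bench, low wall 11 mm thick and 32 mm high over the bench). Origin: centre of its underside, z up; its top is 3 mm above
- pad_green: green disc, 66 mm diameter, 3 mm thick, the home place of the green-capped bottle (which covers all but its rim at the start), about 74 mm or more from the other discs, fixed on the floor of the white foam cold box (box 200 x 220 mm, floor 12 mm above the bench, low wall 11 mm thick and 32 mm high over the bench). Origin: centre of its underside, z up; its top is 3 mm above
- jar: loose amber sample jar with a red lid, 45 mm tall, 40 mm diameter over its whole height, about 70 g; stands on the foam box's floor, hemmed in by the three bottles (centres about 58 mm away). Origin: centre of its underside, z up
- pan (a point): centre of the top face of the round steel weighing pan (92 mm diameter, flat, no rim) of the grey laboratory balance; the pan's top is 70 mm above the bench, the balance is 220 x 170 mm and 55 mm high, fixed, z up
- side_tray: low steel tray, 130 x 250 mm outside (x short, y long), fixed on the bench, the side area for parking the bottles; floor 4 mm thick, rim 12 mm high and 5 mm thick. Origin: centre of its underside, z up. Three bottles fit in a row along y, 75 mm apart
- flask: bystander: clear pale-grey glass conical flask with a black stopper, 116 mm tall in all, 68 mm diameter at the base, 32 mm at the lip, loose, standing just beyond the cold box on the side away from the robot. Origin: centre of its underside
Mind the look-alikes: they are no part of the job. Leave any pink or purple look-alike of the bottle_orange alone. Leave any purple look-alike of the bottle_blue alone.

How it is judged:
By the outcome, as a careful person would: the job done as asked, in the order asked, and still so for the second after the job is handed in, with the robot touching nothing.
It also fails if it takes over 144 s, if anything falls off the work surface, if the arm or the gripper's body presses on something with over 40 N, if the wrist force passes 120 N, or if a joint passes its speed limit or range.

## Working session

There is one attempt and no reset: what is moved stays moved. The work goes in short steps, Python scripts to look and compute and a tool call to move; the robot and the scene stay as the last step left them, time stands still between calls to the robot, and variables do not carry over. Pictures are saved under pics/ and viewed, at most 14 in all, crops included, and the job is handed in when it is done.

Besides the shell and the picture viewer there is one more tool, called after ">>>" by a JSON object that holds its "api" and its "payload", one argument or row to a line. apply_moves: Moves the arm, as the interface text tells. Its arguments: {"type":"object","properties":{"moves":{"type":"array","items":{"type":"array","items":{"type":"array","items":{"type":"number"}}}},"force":{"type":"number"}},"required":["moves"]}

```bash
mkdir -p pics; ls
python3 - <<'E'
from plant import arm
import cv2,numpy as np
for n in("top","side"):
    p,d=arm.get_image(n);cv2.imwrite(f"pics/{n}0.png",p);np.save(f"pics/{n}0.npy",d)
    i=arm.camera_info(n);print(n,i["mtx"].round(1).tolist(),i["T"].round(4).tolist())
s=arm.state();print(arm.pinch_z,s["time"],s["tool_pos"],np.round(s["tool_rot"],3))
E
```

```text
pics
top [[508.7, 0.0, 317.5], [0.0, 508.7, 189.9], [0.0, 0.0, 1.0]] [[-0.0142, -0.9873, 0.158, 0.3129], [-0.9998, 0.0123, -0.0127, -0.0393], [0.0106, -0.1581, -0.9874, 1.3465], [0.0, 0.0, 0.0, 1.0]]
side [[387.1, 0.0, 320.9], [0.0, 387.1, 201.8], [0.0, 0.0, 1.0]] [[0.9715, -0.1678, 0.1676, 0.3614], [-0.237, -0.7172, 0.6553, -0.7375], [0.0102, -0.6763, -0.7365, 0.8098], [0.0, 0.0, 0.0, 1.0]]
0.0188 0.1 [0.15597029 0.52709718 0.2181763 ] [[-0.959  0.284 -0.   ]
 [ 0.284  0.959 -0.001]
 [ 0.    -0.001 -1.   ]]
```

View pics/top0.png

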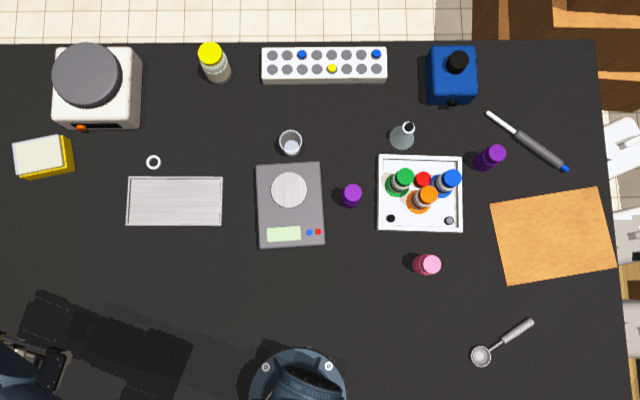

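View pics/side0.png

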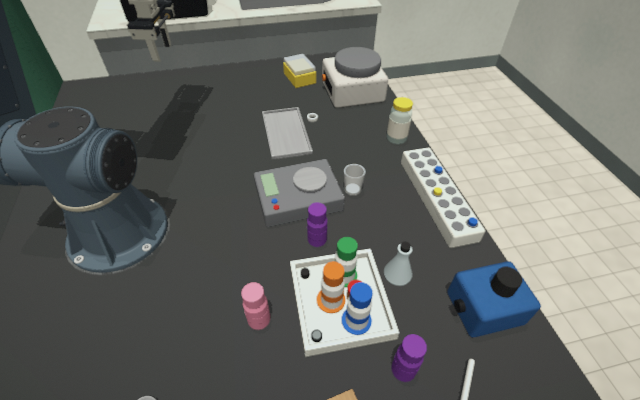

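The top view shows the box at (378–463, 155–232), with green cap (404,176), blue (452,178), orange (428,195) and red lid (423,180). The tray is at (126–222, 177–226), the pan at (289,190) and the flask at (403,135). The decoys are purple (352,195) and (490,157), and pink (427,264).

```bash
cat > h.py <<'E'
import cv2,numpy as np
from plant import arm
def hue(p,lo,hi,s=110,v=60):
    h=cv2.cvtColor(p,cv2.COLOR_BGR2HSV)
    if lo>hi: return cv2.inRange(h,(lo,s,v),(180,255,255))|cv2.inRange(h,(0,s,v),(hi,255,255))
    return cv2.inRange(h,(lo,s,v),(hi,255,255))
H=dict(blue=(100,122),orange=(5,20),green=(50,85),red=(174,3))
def world(n,d):
    i=arm.camera_info(n);K=i["mtx"];T=i["T"];v,u=np.mgrid[:400,:640]
    P=np.stack([(u-K[0,2])/K[0,0]*d,(v-K[1,2])/K[1,1]*d,d],-1)
    W=P@T[:3,:3].T+T[:3,3];W[d==0]=np.nan;return W
def ray(n,uv,z):
    i=arm.camera_info(n);K=i["mtx"];T=i["T"]
    r=T[:3,:3]@np.array([(uv[0]-K[0,2])/K[0,0],(uv[1]-K[1,2])/K[1,1],1]);return T[:3,3]+r*(z-T[2,3])/r[2]
def disc(n,m,W,z,tol=.006):
    """centre of a horizontal disc top at height z: circle of its mask pixels"""
    m=(m>0)&(abs(W[...,2]-z)<tol)
    c=cv2.findContours(m.astype(np.uint8),0,1)[0]
    out=[]
    for k in c:
        if cv2.contourArea(k)<30: continue
        M=cv2.moments(k);uv=(M['m10']/M['m00'],M['m01']/M['m00']);out.append((np.round(uv,1).tolist(),int(M['m00']),ray(n,uv,z).round(4).tolist()))
    return out
E
python3 - <<'E'
from h import *
for n in("top","side"):
    p=cv2.imread(f"pics/{n}0.png");W=world(n,np.load(f"pics/{n}0.npy"))
    for k in H: print(n,k,disc(n,hue(p,*H[k]),W,.057 if k=="red" else .135))
    h=cv2.cvtColor(p,cv2.COLOR_BGR2HSV);g=(h[...,1]<60)*255
    print(n,"pan",[o for o in disc(n,g,W,.070,.005)if o[1]>200])
    print(n,"tray",[o for o in disc(n,(g>0)&(h[...,2]>90),W,.006,.009)if o[1]>1500])
    print(n,"lip",disc(n,np.ones((400,640)),W,.116,.012))
E
```

```text
top blue [([452.2, 177.0], 215, [0.5344, -0.3825, 0.135])]
top orange [([428.5, 193.6], 228, [0.4944, -0.3228, 0.135])]
top green [([404.9, 175.9], 206, [0.5385, -0.2675, 0.135])]
top red [([422.9, 178.3], 148, [0.5462, -0.3287, 0.057])]
top pan [([288.6, 189.2], 951, [0.52, 0.0176, 0.07]), ([36.4, 153.8], 1422, [0.6196, 0.6611, 0.07])]
top tray [([174.0, 200.5], 4611, [0.5037, 0.3244, 0.006]), ([418.4, 197.6], 2497, [0.5032, -0.3254, 0.006])]
top lip [([431.1, 263.5], 258, [0.3275, -0.3252, 0.116]), ([352.4, 192.2], 233, [0.5031, -0.1406, 0.116]), ([496.0, 152.6], 243, [0.5983, -0.5008, 0.116]), ([408.4, 126.0], 65, [0.6692, -0.2852, 0.116]), ([109.1, 92.1], 156, [0.7657, 0.4656, 0.116]), ([454.1, 65.0], 75, [0.829, -0.4092, 0.116]), ([215.0, 63.7], 123, [0.8383, 0.2012, 0.116])]
side blue [([360.8, 292.6], 322, [0.5338, -0.3883, 0.135])]
side orange [([333.1, 270.7], 295, [0.4941, -0.3279, 0.135])]
side green [([346.6, 245.4], 262, [0.5386, -0.273, 0.135])]
side red []
side pan [([309.1, 178.4], 599, [0.5189, 0.0127, 0.07]), ([298.5, 62.4], 321, [0.619, 0.6526, 0.07]), ([266.6, 18.
[... 167 characters left out ...]
], 496, [0.5972, -0.5058, 0.116]), ([358.6, 303.6], 89, [0.5271, -0.4006, 0.116]), ([252.2, 293.4], 386, [0.327, -0.33, 0.116]), ([331.9, 282.0], 91, [0.4884, -0.3417, 0.116]), ([501.9, 286.4], 159, [0.8231, -0.4316, 0.116]), ([345.6, 255.9], 87, [0.5336, -0.2865, 0.116]), ([404.4, 247.2], 110, [0.6662, -0.2941, 0.116]), ([316.5, 210.8], 248, [0.5022, -0.146, 0.116]), ([106.5, 217.6], 530, [0.0216, -0.0551, 0.116]), ([400.4, 112.8], 131, [0.8476, 0.187, 0.116]), ([356.4, 71.8], 208, [0.7887, 0.4558, 0.116]), ([25.0, 36.9], 149, [-0.4041, 0.9988, 0.116]), ([130.5, 15.2], 54, [-0.0214, 1.1285, 0.116]), ([189.6, 10.4], 151, [0.2265, 1.1268, 0.116]), ([259.8, 1.6], 142, [0.5421, 1.1623, 0.116])]
```

>>> {"api": "apply_moves", "payload": {
  "moves": [
    [[7, -1, -1.3, -0.5, 0, 0, 3], [7, -3, -4, -1, 0, 0, 9], [7, -5.4, -7, -1.5, 0, 0, 15], [7, -8, -10.3, -2, 0, 0, 21], [7, -10.6, -13.6, -2.5, 0, 0, 27], [7, -13.2, -17, -3, 0, 0, 34], [7, -15.8, -20.3, -3.5, 0, 0, 41], [7, -18.4, -23.6, -4, 0, 0, 48], [7, -21, -27, -4, 0, 0, 55], [7, -23.6, -30.3, -4, 0, 0, 62], [7, -26.2, -33.6, -4, 0, 0, 68], [7, -28.8, -37, -4, 0, 0, 73.5]]
  ]
}}

```text
time: 1.1
tool_pos: [0.3248, 0.0954, 0.2588]
tool_rot: [[0.005, 1.0, 0.001], [1.0, -0.005, 0.0], [0.0, 0.001, -1.0]]
ft_force: [1.2, 1.2, -0.8]
grip_width: 0.755
gripper_force: 0.0
```

```bash
cat >> h.py <<'E'
def go(x,y,z=None,yaw=90):
    """cm shifts in tool axes from the present pose to a world target, and turn about tool z; yaw = heading of tool x"""
    s=arm.state();R=np.array(s["tool_rot"]);p=np.array(s["tool_pos"])
    d=np.array([x,y,p[2] if z is None else z])-p;a=np.degrees(np.arctan2(R[1,0],R[0,0]))
    print("t",round(s["time"],2),"pos",p.round(4),"yaw",a.round(1),"shift",(R.T@d*100).round(2),"turn",round(float((a-yaw+180)%360-180),1),"grip",round(s["grip_width"]*9.3,2),np.round(s["gripper_force"],1),"f",np.round(s["ft_force"],1))
E
python3 -c "
from h import *
go(.4945,-.325,.25)"
```

```text
t 1.1 pos [0.3248 0.0954 0.2588] yaw 89.7 shift [-41.95  17.18   0.88] turn -0.3 grip 7.02 0.0 f [ 1.2  1.2 -0.8]
```

>>> {"api": "apply_moves", "payload": {
  "moves": [
    [[7, -4, 1.6, 0, 0, 0, 0], [7, -7.8, 3.2, 0, 0, 0, 0], [7, -11.6, 4.7, 0, 0, 0, 0], [7, -15.4, 6.3, 0, 0, 0, 0], [7, -19.2, 7.9, 0, 0, 0, 0], [7, -23, 9.4, 0, 0, 0, 0], [7, -26.8, 11, 0, 0, 0, 0], [7, -30.6, 12.5, 0, 0, 0, 0], [7, -34.4, 14, 0, 0, 0, 0], [7, -38, 15.5, 0, 0, 0, 0], [7, -40.5, 16.6, 0, 0, 0, 0], [7, -41.9, 17.2, 0, 0, 0, 0]]
  ]
}}

```text
time: 2.1
tool_pos: [0.4972, -0.3244, 0.2577]
tool_rot: [[0.001, 1.0, -0.001], [1.0, -0.001, 0.0], [0.0, -0.001, -1.0]]
ft_force: [0.6, 0.1, -0.8]
grip_width: 0.751
gripper_force: 0.0
```

>>> {"api": "apply_moves", "payload": {
  "moves": [
    [[7, 0, 0, 2, 0, 0, 0], [7, 0, 0, 5, 0, 0, 0], [7, 0, 0, 7.5, 0, 0, 0], [7, 0, 0, 9, 0, 0, 0], [7, 0, 0, 10, 0, 0, 0], [7, 0, 0, 10, 0, 0, 0]]
  ]
}}

```text
time: 2.6
tool_pos: [0.496, -0.3211, 0.1566]
tool_rot: [[-0.0, 1.0, -0.003], [1.0, 0.0, 0.002], [0.002, -0.003, -1.0]]
ft_force: [-0.2, -0.3, -0.1]
grip_width: 0.753
gripper_force: 0.0
```

Run:
```python
from h import *
go(.4945,-.325,.106)
p,d=arm.get_image("side");a=cv2.resize(p[200:350,250:430],None,fx=3.3,fy=3.3)
cv2.imwrite("pics/s1.png",a)
```

```text
t 2.6 pos [ 0.496  -0.3211  0.1566] yaw 90.0 shift [-0.4  -0.14  5.06] turn 0.0 grip 7.0 0.0 f [-0.2 -0.3 -0.1]
```

View pics/s1.png

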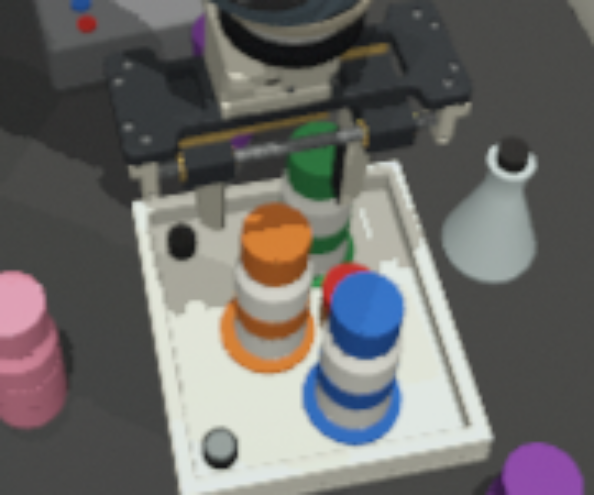

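The crop shows the fingertips at about (213,226) and (348,207), straddling and just above the orange cap (277,222). I'll compare that with the predicted projection.

```bash
cat >> h.py <<'E'
def proj(n,P):
    i=arm.camera_info(n);T=np.linalg.inv(i["T"]);q=i["mtx"]@(T[:3,:3]@np.array(P)+T[:3,3]);return q[:2]/q[2]
E
python3 - <<'E'
from h import *
c=lambda P:((proj("side",P)-[250,200])*3.3).round(0)
for sx in(-1,1):
  for dx in(.035,.0525):print(sx,dx,[c((.496+sx*dx,-.321+dy,.157)) for dy in(-.0075,.0075)])
print(c((.4945,-.3228,.135)),c((.4945,-.3279,.135)))
p,d=arm.get_image("top");W=world("top",d)
for k in("orange",):print(disc("top",hue(p,*H[k]),W,.135))
m=np.isfinite(W[...,2])&(W[...,2]>.15)&(W[...,2]<.2)
a=cv2.resize(p[140:240,370:470],None,fx=5,fy=5,interpolation=2);cv2.imwrite("pics/t1.png",a)
print([(proj("top",(.496+dx,-.321,.157))-[370,140])*5 for dx in(-.035,.035)])
E
```

```text
-1 0.035 [array([222., 225.]), array([217., 205.])]
-1 0.0525 [array([194., 231.]), array([189., 210.])]
1 0.035 [array([334., 203.]), array([327., 183.])]
1 0.0525 [array([362., 197.]), array([354., 177.])]
[273. 227.] [275. 233.]
[]
[array([302.58928607, 330.97488774]), array([295.35171205, 185.23743347])]
```

Run:
```python
import cv2
p=cv2.imread("pics/s1.png");cv2.imwrite("pics/s1z.png",cv2.resize(p[120:300,180:400],None,fx=3,fy=3))
```

```text
(no output)
```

View pics/s1z.png

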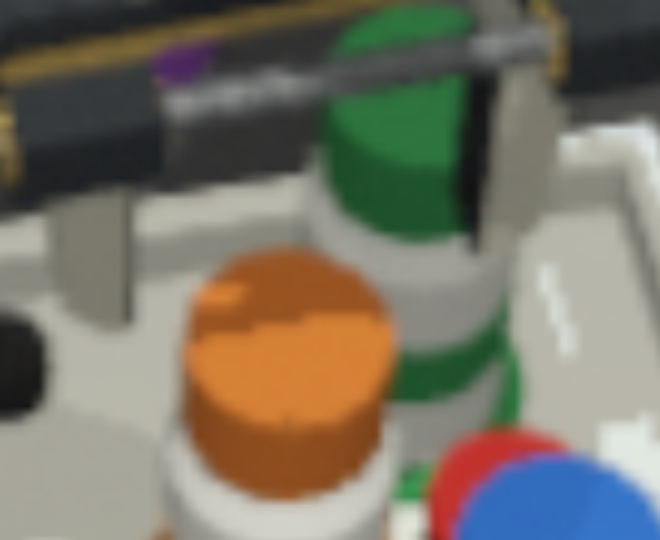

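The tips agree with the side calibration to about 1 mm, so I trust the side view. The top view is about 5 mm off in y. Orange is at (0.495, −0.328).

>>> {"api": "apply_moves", "payload": {
  "moves": [
    [[7, -0.4, 0, 0.5, 0, 0, 0], [7, -0.7, -0.1, 2, 0, 0, 0], [7, -0.7, -0.1, 3.5, 0, 0, 0], [7, -0.7, -0.1, 4.6, 0, 0, 0], [7, -0.7, -0.1, 5, 0, 0, 0], [7, -0.7, -0.1, 5, 0, 0, 0], [7, -0.7, -0.1, 5, 0, 0, 0]]
  ]
}}

```text
time: 3.28
tool_pos: [0.4961, -0.3289, 0.1092]
tool_rot: [[-0.0, 1.0, 0.001], [1.0, 0.0, -0.0], [-0.0, 0.001, -1.0]]
ft_force: [-0.5, -0.1, 0.3]
grip_width: 0.757
gripper_force: 0.0
```

>>> {"api": "apply_moves", "payload": {
  "moves": [
    [[3.5, 0, 0, 0, 0, 0, 0], [3.5, 0, 0, 0, 0, 0, 0], [3.5, 0, 0, 0, 0, 0, 0], [3.5, 0, 0, 0, 0, 0, 0], [3.5, 0, 0, 0, 0, 0, 0], [3.5, 0, 0, 0, 0, 0, 0], [3.5, 0, 0, 0, 0, 0, 0]]
  ],
  "force": 25
}}

```text
time: 3.87
tool_pos: [0.4959, -0.3287, 0.1089]
tool_rot: [[-0.0, 1.0, 0.0], [1.0, 0.0, -0.0], [-0.0, 0.0, -1.0]]
ft_force: [-1.1, 0.9, 2.1]
grip_width: 0.467
gripper_force: 25.0
```

>>> {"api": "apply_moves", "payload": {
  "moves": [
    [[3.5, 0, 0, -0.5, 0, 0, 0], [3.5, 0, 0, -1.5, 0, 0, 0], [3.5, 0, 0, -3.5, 0, 0, 0], [3.5, 0, 0, -6, 0, 0, 0], [3.5, 0, 0, -9, 0, 0, 0], [3.5, 0, 0, -12, 0, 0, 0], [3.5, 0.5, 0, -14, 0, 0, 0], [3.5, 2, 0, -15, 0, 0, 0], [3.5, 4, 0, -15, 0, 0, 0], [3.5, 7, 0, -15, 0, 0, 0], [3.5, 10.5, 0, -15, 0, 0, 0], [3.5, 14, 0, -15, 0, 0, 0]]
  ]
}}

```text
time: 4.87
tool_pos: [0.4949, -0.1865, 0.2582]
tool_rot: [[0.0, 1.0, -0.001], [1.0, -0.0, 0.001], [0.001, -0.001, -1.0]]
ft_force: [0.7, -0.1, -1.0]
grip_width: 0.468
gripper_force: 25.0
```

>>> {"api": "apply_moves", "payload": {
  "moves": [
    [[3.5, 3.5, 0, 0, 0, 0, 0], [3.5, 7, 0, 0, 0, 0, 0], [3.5, 10.5, 0, 0, 0, 0, 0], [3.5, 14, 0, 0, 0, 0, 0], [3.5, 17.5, 0, 0, 0, 0, 0], [3.5, 21, 0, 0, 0, 0, 0], [3.5, 24.5, 0, 0, 0, 0, 0], [3.5, 28, 0, 0, 0, 0, 0], [3.5, 31.5, 0.2, 0, 0, 0, 0], [3.5, 35, 0.4, 0, 0, 0, 0], [3.5, 38.5, 0.6, 0, 0, 0, 0], [3.5, 42, 0.8, 0, 0, 0, 0]]
  ]
}}

```text
time: 5.87
tool_pos: [0.5023, 0.2336, 0.2583]
tool_rot: [[-0.001, 1.0, -0.001], [1.0, 0.001, -0.0], [-0.0, -0.001, -1.0]]
ft_force: [1.2, -0.8, -2.3]
grip_width: 0.466
gripper_force: 25.0
```

Run:
```python
from h import *
go(.5045,.386,.099)
```

```text
t 5.87 pos [0.5023 0.2336 0.2583] yaw 90.0 shift [15.25  0.24 15.93] turn 0.0 grip 4.34 25.0 f [ 1.2 -0.8 -2.3]
```

>>> {"api": "apply_moves", "payload": {
  "moves": [
    [[3.5, 3.4, 0, 0, 0, 0, 0], [3.5, 6.8, 0, 0, 0, 0, 0], [3.5, 10, 0.1, 1, 0, 0, 0], [3.5, 12.6, 0.2, 3, 0, 0, 0], [3.5, 14.4, 0.2, 5.5, 0, 0, 0], [3.5, 15.2, 0.2, 8, 0, 0, 0], [3.5, 15.2, 0.2, 10.5, 0, 0, 0], [3.5, 15.2, 0.2, 12.5, 0, 0, 0], [3.5, 15.2, 0.2, 14, 0, 0, 0], [3.5, 15.2, 0.2, 15, 0, 0, 0], [3.5, 15.2, 0.2, 15.4, 0, 0, 0], [3.5, 15.2, 0.2, 15.6, 0, 0, 0]]
  ]
}}

```text
time: 6.87
tool_pos: [0.5051, 0.3834, 0.1023]
tool_rot: [[-0.0, 1.0, -0.001], [1.0, 0.0, -0.0], [-0.0, -0.001, -1.0]]
ft_force: [0.7, -0.4, -1.9]
grip_width: 0.468
gripper_force: 25.0
```

>>> {"api": "apply_moves", "payload": {
  "moves": [
    [[3.5, 0, 0, 0.1, 0, 0, 0], [3.5, 0, 0, 0.2, 0, 0, 0], [3.5, 0, 0, 0.3, 0, 0, 0], [3.5, 0, 0, 0.3, 0, 0, 0]]
  ]
}}

```text
time: 7.2
tool_pos: [0.5058, 0.3834, 0.1001]
tool_rot: [[-0.0, 1.0, 0.001], [1.0, 0.0, 0.0], [0.0, 0.001, -1.0]]
ft_force: [0.3, -0.1, -1.7]
grip_width: 0.468
gripper_force: 25.0
```

>>> {"api": "apply_moves", "payload": {
  "moves": [
    [[3.5, 0, 0, 0.1, 0, 0, 0], [3.5, 0, 0, 0.2, 0, 0, 0], [3.5, 0, 0, 0.2, 0, 0, 0], [7, 0, 0, 0.2, 0, 0, 0], [7, 0, 0, 0.2, 0, 0, 0], [7, 0, 0, 0.2, 0, 0, 0], [7, 0, 0, 0.2, 0, 0, 0], [7, 0, 0, -1, 0, 0, 0], [7, 0, 0, -3, 0, 0, 0], [7, 0, 0, -6, 0, 0, 0], [7, 0, 0, -9, 0, 0, 0], [7, -2, 0.2, -11, 0, 0, 0]]
  ]
}}

```text
time: 8.2
tool_pos: [0.5079, 0.3656, 0.2135]
tool_rot: [[-0.002, 1.0, 0.003], [1.0, 0.002, 0.003], [0.003, 0.003, -1.0]]
ft_force: [0.8, 0.5, 1.1]
grip_width: 0.755
gripper_force: 0.0
```

>>> {"api": "apply_moves", "payload": {
  "moves": [
    [[7, -3.5, 0.2, 0, 0, 0, 0], [7, -7.5, 0.4, 0, 0, 0, 0], [7, -11.5, 0.6, 0, 0, 0, 0], [7, -15.5, 0.8, 0, 0, 0, 0], [7, -19.5, 1, 0, 0, 0, 0], [7, -23.5, 1.2, 0, 0, 0, 0], [7, -27.5, 1.4, 0, 0, 0, 0], [7, -31.5, 1.6, 0, 0, 0, 0], [7, -35.5, 1.8, 0, 0, 0, 0], [7, -39.5, 2, 0, 0, 0, 0], [7, -43.5, 2.2, 0, 0, 0, 0], [7, -47, 2.4, 0, 0, 0, 0]]
  ]
}}

```text
time: 9.2
tool_pos: [0.5316, -0.1091, 0.2108]
tool_rot: [[0.0, 1.0, 0.001], [1.0, -0.0, -0.0], [-0.0, 0.001, -1.0]]
ft_force: [1.0, 0.4, 0.5]
grip_width: 0.752
gripper_force: 0.0
```

Run:
```python
from h import *
go(.5386,-.273,.109)
p,d=arm.get_image("side");W=world("side",d);cv2.imwrite("pics/s2.png",p)
for k in H: print(k,disc("side",hue(p,*H[k]),W,.057 if k=="red" else .124 if k=="orange" else .135))
```

```text
t 9.2 pos [ 0.5316 -0.1091  0.2108] yaw 90.0 shift [-16.38   0.69  10.19] turn -0.0 grip 6.99 0.0 f [1.  0.4 0.5]
blue [([360.8, 292.6], 324, [0.5337, -0.3884, 0.135])]
orange [([279.9, 90.5], 76, [0.5041, 0.3816, 0.124])]
green [([346.6, 245.2], 255, [0.5388, -0.2726, 0.135])]
red []
```

View pics/s2.png

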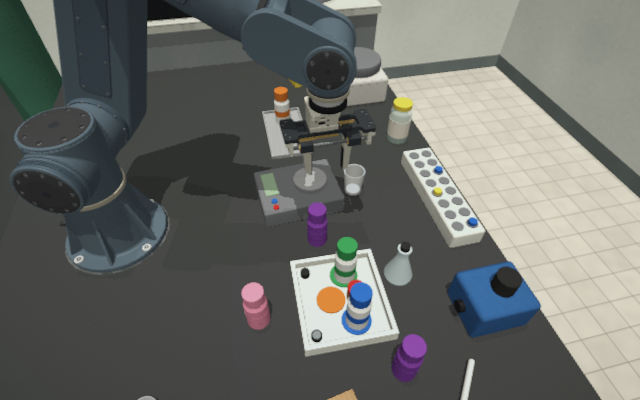

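Orange stands upright in the tray at (281,103), and its bare pad shows at (331,299). Green (346,245) is next.

>>> {"api": "apply_moves", "payload": {
  "moves": [
    [[7, -3, 0.2, 0, 0, 0, 0], [7, -6.5, 0.3, 0, 0, 0, 0], [7, -10, 0.5, 0, 0, 0, 0], [7, -13.4, 0.6, 0.5, 0, 0, 0], [7, -15.6, 0.7, 1.5, 0, 0, 0], [7, -16.4, 0.7, 3.2, 0, 0, 0], [7, -16.4, 0.7, 5.5, 0, 0, 0], [7, -16.4, 0.7, 7.8, 0, 0, 0], [7, -16.4, 0.7, 9.4, 0, 0, 0], [7, -16.4, 0.7, 10.1, 0, 0, 0], [7, -16.4, 0.7, 10.1, 0, 0, 0], [7, -16.4, 0.7, 10.1, 0, 0, 0]]
  ]
}}

```text
time: 10.25
tool_pos: [0.5393, -0.2708, 0.1097]
tool_rot: [[-0.0, 1.0, 0.001], [1.0, 0.0, -0.001], [-0.001, 0.001, -1.0]]
ft_force: [0.6, -0.5, -0.1]
grip_width: 0.754
gripper_force: 0.0
```

Run:
```python
from h import *
go(.5386,-.273,.109)
```

```text
t 10.25 pos [ 0.5393 -0.2708  0.1097] yaw 90.0 shift [-0.22 -0.07  0.07] turn 0.0 grip 7.01 0.0 f [ 0.6 -0.5 -0.1]
```

>>> {"api": "apply_moves", "payload": {
  "moves": [
    [[7, -0.2, 0, 0.1, 0, 0, 0], [7, -0.2, 0, 0.1, 0, 0, 0], [3.5, -0.2, 0, 0.1, 0, 0, 0], [3.5, -0.2, 0, 0.1, 0, 0, 0], [3.5, -0.2, 0, 0.1, 0, 0, 0], [3.5, -0.2, 0, 0.1, 0, 0, 0], [3.5, -0.2, 0, 0.1, 0, 0, 0], [3.5, -0.2, 0, 0.1, 0, 0, 0], [3.5, -0.2, 0, 0.1, 0, 0, 0]]
  ]
}}

```text
time: 11.0
tool_pos: [0.5389, -0.2727, 0.1077]
tool_rot: [[-0.0, 1.0, 0.0], [1.0, 0.0, -0.0], [-0.0, 0.0, -1.0]]
ft_force: [0.5, 0.4, 0.9]
grip_width: 0.473
gripper_force: 25.0
```

>>> {"api": "apply_moves", "payload": {
  "moves": [
    [[3.5, 0, 0, -0.5, 0, 0, 0], [3.5, 0, 0, -1.5, 0, 0, 0], [3.5, 0, 0, -3.5, 0, 0, 0], [3.5, 0, 0, -6, 0, 0, 0], [3.5, 0, 0, -9, 0, 0, 0], [3.5, 0, 0, -12, 0, 0, 0], [3.5, 0.5, 0, -14, 0, 0, 0], [3.5, 2, 0, -15, 0, 0, 0], [3.5, 4, 0, -15, 0, 0, 0], [3.5, 7, 0, -15, 0, 0, 0], [3.5, 10.5, 0, -15, 0, 0, 0], [3.5, 14, 0, -15, 0, 0, 0]]
  ]
}}

```text
time: 12.0
tool_pos: [0.5379, -0.1306, 0.2573]
tool_rot: [[0.0, 1.0, -0.001], [1.0, -0.0, 0.0], [0.0, -0.001, -1.0]]
ft_force: [1.0, 1.0, -2.0]
grip_width: 0.471
gripper_force: 25.0
```

>>> {"api": "apply_moves", "payload": {
  "moves": [
    [[3.5, 3.5, 0, 0, 0, 0, 0], [3.5, 7, -0.2, 0, 0, 0, 0], [3.5, 10.5, -0.5, 0, 0, 0, 0], [3.5, 14, -0.8, 0, 0, 0, 0], [3.5, 17.5, -1.1, 0, 0, 0, 0], [3.5, 21, -1.4, 0, 0, 0, 0], [3.5, 24.5, -1.8, 0, 0, 0, 0], [3.5, 28, -2.2, 0, 0, 0, 0], [3.5, 31.5, -2.5, 0, 0, 0, 0], [3.5, 35, -2.9, 0, 0, 0, 0], [3.5, 38, -3.2, 0, 0, 0, 0], [3.5, 40.5, -3.4, 0, 0, 0, 0]]
  ]
}}

```text
time: 13.0
tool_pos: [0.503, 0.275, 0.2573]
tool_rot: [[-0.002, 1.0, -0.001], [1.0, 0.002, -0.0], [-0.0, -0.001, -1.0]]
ft_force: [0.2, -1.1, -1.1]
grip_width: 0.468
gripper_force: 25.0
```

Run:
```python
from h import *
go(.5045,.309,.098)
```

```text
t 13.0 pos [0.503  0.275  0.2573] yaw 90.1 shift [ 3.4   0.17 15.93] turn 0.1 grip 4.35 25.0 f [ 0.2 -1.1 -1.1]
```

>>> {"api": "apply_moves", "payload": {
  "moves": [
    [[3.5, 1.8, 0.1, 1, 0, 0, 0], [3.5, 2.8, 0.2, 3, 0, 0, 0], [3.5, 3.3, 0.2, 5.5, 0, 0, 0], [3.5, 3.3, 0.2, 8, 0, 0, 0], [3.5, 3.3, 0.2, 10.5, 0, 0, 0], [3.5, 3.3, 0.2, 12.5, 0, 0, 0], [3.5, 3.3, 0.2, 14, 0, 0, 0], [3.5, 3.3, 0.2, 15, 0, 0, 0], [3.5, 3.3, 0.2, 15.5, 0, 0, 0], [3.5, 3.3, 0.2, 15.8, 0, 0, 0], [3.5, 3.3, 0.2, 15.9, 0, 0, 0], [3.5, 3.3, 0.2, 16, 0, 0, 0]]
  ]
}}

```text
time: 14.0
tool_pos: [0.507, 0.3056, 0.0983]
tool_rot: [[-0.0, 1.0, 0.001], [1.0, 0.0, 0.001], [0.001, 0.001, -1.0]]
ft_force: [0.7, -0.4, -1.2]
grip_width: 0.47
gripper_force: 25.0
```

>>> {"api": "apply_moves", "payload": {
  "moves": [
    [[3.5, 0, 0, 0, 0, 0, 0], [3.5, 0, 0, 0, 0, 0, 0], [7, 0, 0, 0, 0, 0, 0], [7, 0, 0, 0, 0, 0, 0], [7, 0, 0, 0, 0, 0, 0], [7, 0, 0, 0, 0, 0, 0], [7, 0, 0, -1, 0, 0, 0], [7, 0, 0, -3, 0, 0, 0], [7, 0, 0, -6, 0, 0, 0], [7, 0, 0, -9, 0, 0, 0], [7, -2, 0.2, -11, 0, 0, 0], [7, -5, 0.2, -11.5, 0, 0, 0]]
  ]
}}

```text
time: 15.0
tool_pos: [0.5101, 0.2568, 0.2172]
tool_rot: [[-0.003, 1.0, 0.006], [1.0, 0.003, 0.003], [0.003, 0.006, -1.0]]
ft_force: [1.2, 0.2, 0.2]
grip_width: 0.75
gripper_force: 0.0
```

>>> {"api": "apply_moves", "payload": {
  "moves": [
    [[7, -4, 0.2, 0, 0, 0, 0], [7, -8, 0.4, 0, 0, 0, 0], [7, -12, 0.6, 0, 0, 0, 0], [7, -16, 0.8, 0, 0, 0, 0], [7, -20, 1, 0, 0, 0, 0], [7, -24, 1.2, 0, 0, 0, 0], [7, -28, 1.4, 0, 0, 0, 0], [7, -32, 1.6, 0, 0, 0, 0], [7, -36, 1.8, 0, 0, 0, 0], [7, -40, 2, 0, 0, 0, 0], [7, -44, 2.2, 0, 0, 0, 0], [7, -47, 2.4, 0, 0, 0, 0]]
  ]
}}

```text
time: 16.0
tool_pos: [0.5325, -0.2177, 0.2136]
tool_rot: [[0.001, 1.0, 0.001], [1.0, -0.001, -0.001], [-0.001, 0.001, -1.0]]
ft_force: [0.8, 0.3, 0.2]
grip_width: 0.752
gripper_force: 0.0
```

Run:
```python
from h import *
go(.5337,-.3885,.108)
p,d=arm.get_image("side");W=world("side",d);cv2.imwrite("pics/s3.png",p)
for k in H: print(k,disc("side",hue(p,*H[k]),W,.057 if k=="red" else .135 if k=="blue" else .124))
```

```text
t 16.0 pos [ 0.5325 -0.2177  0.2136] yaw 89.9 shift [-17.07   0.13  10.57] turn -0.1 grip 6.99 0.0 f [0.8 0.3 0.2]
blue [([360.8, 292.6], 322, [0.5338, -0.3883, 0.135])]
orange []
green [([283.6, 105.0], 38, [0.5015, 0.2968, 0.124])]
red []
```

>>> {"api": "apply_moves", "payload": {
  "moves": [
    [[7, -3.5, 0, 0, 0, 0, 0], [7, -7, 0, 0, 0, 0, 0], [7, -10.5, 0.1, 0, 0, 0, 0], [7, -14, 0.1, 0.5, 0, 0, 0], [7, -16.4, 0.1, 1.5, 0, 0, 0], [7, -17.1, 0.1, 3.2, 0, 0, 0], [7, -17.1, 0.1, 5.5, 0, 0, 0], [7, -17.1, 0.1, 7.8, 0, 0, 0], [7, -17.1, 0.1, 9.6, 0, 0, 0], [7, -17.1, 0.1, 10.5, 0, 0, 0], [7, -17.1, 0.1, 10.5, 0, 0, 0], [7, -17.1, 0.1, 10.5, 0, 0, 0]]
  ]
}}

```text
time: 17.05
tool_pos: [0.5341, -0.3858, 0.1085]
tool_rot: [[-0.0, 1.0, 0.0], [1.0, 0.0, -0.0], [-0.0, 0.0, -1.0]]
ft_force: [0.2, -0.5, -0.3]
grip_width: 0.753
gripper_force: 0.0
```

Run:
```python
from h import *
go(.5337,-.3883,.108)
```

```text
t 17.05 pos [ 0.5341 -0.3858  0.1085] yaw 90.0 shift [-0.25 -0.04  0.05] turn 0.0 grip 7.01 0.0 f [ 0.2 -0.5 -0.3]
```

>>> {"api": "apply_moves", "payload": {
  "moves": [
    [[7, -0.2, 0, 0, 0, 0, 0], [7, -0.2, 0, 0, 0, 0, 0], [3.5, -0.2, 0, 0, 0, 0, 0], [3.5, -0.2, 0, 0, 0, 0, 0], [3.5, -0.2, 0, 0, 0, 0, 0], [3.5, -0.2, 0, 0, 0, 0, 0], [3.5, -0.2, 0, 0, 0, 0, 0], [3.5, -0.2, 0, 0, 0, 0, 0], [3.5, -0.2, 0, 0, 0, 0, 0]]
  ]
}}

```text
time: 17.8
tool_pos: [0.5339, -0.3877, 0.1078]
tool_rot: [[-0.0, 1.0, 0.0], [1.0, 0.0, -0.0], [-0.0, 0.0, -1.0]]
ft_force: [0.1, -0.2, 1.3]
grip_width: 0.47
gripper_force: 25.0
```

>>> {"api": "apply_moves", "payload": {
  "moves": [
    [[3.5, 0, 0, -0.5, 0, 0, 0], [3.5, 0, 0, -1.5, 0, 0, 0], [3.5, 0, 0, -3.5, 0, 0, 0], [3.5, 0, 0, -6, 0, 0, 0], [3.5, 0, 0, -9, 0, 0, 0], [3.5, 0, 0, -12, 0, 0, 0], [3.5, 0.5, 0, -14, 0, 0, 0], [3.5, 2, 0, -15, 0, 0, 0], [3.5, 4, 0, -15, 0, 0, 0], [3.5, 7, 0, -15, 0, 0, 0], [3.5, 10.5, 0, -15, 0, 0, 0], [3.5, 14, 0, -15, 0, 0, 0]]
  ]
}}

```text
time: 18.8
tool_pos: [0.5329, -0.2454, 0.2571]
tool_rot: [[0.0, 1.0, -0.001], [1.0, -0.0, 0.001], [0.001, -0.001, -1.0]]
ft_force: [1.3, 0.3, -1.2]
grip_width: 0.47
gripper_force: 25.0
```

>>> {"api": "apply_moves", "payload": {
  "moves": [
    [[3.5, 3.5, 0, 0, 0, 0, 0], [3.5, 7, -0.2, 0, 0, 0, 0], [3.5, 10.5, -0.5, 0, 0, 0, 0], [3.5, 14, -0.8, 0, 0, 0, 0], [3.5, 17.5, -1.1, 0, 0, 0, 0], [3.5, 21, -1.4, 0, 0, 0, 0], [3.5, 24.5, -1.7, 0, 0, 0, 0], [3.5, 28, -2, 0, 0, 0, 0], [3.5, 31.5, -2.3, 0, 0, 0, 0], [3.5, 35, -2.5, 0, 0, 0, 0], [3.5, 38.5, -2.7, 0, 0, 0, 0], [3.5, 42, -2.9, 0, 0, 0, 0]]
  ]
}}

```text
time: 19.8
tool_pos: [0.5032, 0.1745, 0.2574]
tool_rot: [[-0.0, 1.0, -0.001], [1.0, 0.0, -0.0], [-0.0, -0.001, -1.0]]
ft_force: [0.9, -0.4, -3.1]
grip_width: 0.471
gripper_force: 25.0
```

Run:
```python
from h import *
go(.5045,.231,.0975)
p,d=arm.get_image("top");W=world("top",d)
for k in("red","orange","green"): print(k,disc("top",hue(p,*H[k]),W,.057 if k=="red" else .124))
for k in("blue","orange","green"): print(k,"pad",disc("top",hue(p,*H[k]),W,.015))
p,d=arm.get_image("side");W=world("side",d)
print(disc("side",hue(p,*H["red"]),W,.057))
for k in("blue","orange","green"): print(k,"pad",disc("side",hue(p,*H[k]),W,.015))
```

```text
t 19.8 pos [0.5032 0.1745 0.2574] yaw 90.0 shift [ 5.66  0.15 15.99] turn 0.0 grip 4.38 25.0 f [ 0.9 -0.4 -3.1]
red [([422.9, 178.2], 147, [0.5464, -0.3286, 0.057])]
orange [([130.9, 194.3], 105, [0.5035, 0.3968, 0.124])]
green [([168.9, 190.1], 83, [0.5126, 0.3055, 0.124])]
blue pad [([440.6, 185.7], 412, [0.5333, -0.3842, 0.015])]
orange pad [([418.3, 201.5], 421, [0.4917, -0.3228, 0.015])]
green pad [([396.6, 184.9], 404, [0.5369, -0.2671, 0.015])]
[([356.0, 288.1], 196, [0.5469, -0.3351, 0.057])]
blue pad [([480.6, 327.7], 65, [0.7904, -0.4669, 0.015]), ([356.1, 320.2], 601, [0.534, -0.388, 0.015])]
orange pad [([330.6, 299.5], 541, [0.4926, -0.3272, 0.015])]
green pad [([342.7, 274.4], 412, [0.5374, -0.2701, 0.015])]
```

>>> {"api": "apply_moves", "payload": {
  "moves": [
    [[3.5, 3, 0.1, 1, 0, 0, 0], [3.5, 4.8, 0.2, 3, 0, 0, 0], [3.5, 5.5, 0.2, 5.5, 0, 0, 0], [3.5, 5.5, 0.2, 8, 0, 0, 0], [3.5, 5.5, 0.2, 10.5, 0, 0, 0], [3.5, 5.5, 0.2, 12.5, 0, 0, 0], [3.5, 5.5, 0.2, 14, 0, 0, 0], [3.5, 5.5, 0.2, 15, 0, 0, 0], [3.5, 5.5, 0.2, 15.5, 0, 0, 0], [3.5, 5.5, 0.2, 15.8, 0, 0, 0], [3.5, 5.5, 0.2, 15.9, 0, 0, 0], [3.5, 5.5, 0.2, 16, 0, 0, 0]]
  ]
}}

```text
time: 20.9
tool_pos: [0.5071, 0.2275, 0.0983]
tool_rot: [[-0.0, 1.0, 0.001], [1.0, 0.0, 0.0], [0.0, 0.001, -1.0]]
ft_force: [-1.1, 0.2, -1.7]
grip_width: 0.465
gripper_force: 25.0
```

>>> {"api": "apply_moves", "payload": {
  "moves": [
    [[3.5, 0, 0, 0, 0, 0, 0], [3.5, 0, 0, 0, 0, 0, 0], [7, 0, 0, 0, 0, 0, 0], [7, 0, 0, 0, 0, 0, 0], [7, 0, 0, 0, 0, 0, 0], [7, 0, 0, 0, 0, 0, 0], [7, 0, 0, -1, 0, 0, 0], [7, 0, 0, -3, 0, 0, 0], [7, 0, 0, -6, 0, 0, 0], [7, 0, 0, -9, 0, 0, 0], [7, -2, 0.2, -11, 0, 0, 0], [7, -5, 0.2, -11.5, 0, 0, 0]]
  ]
}}

```text
time: 21.9
tool_pos: [0.5102, 0.1786, 0.2171]
tool_rot: [[-0.003, 1.0, 0.006], [1.0, 0.003, 0.002], [0.002, 0.006, -1.0]]
ft_force: [1.2, -0.7, 1.1]
grip_width: 0.753
gripper_force: 0.0
```

Run:
```python
from h import *
go(.5466,-.3345,.21,180)
```

```text
t 21.9 pos [0.5102 0.1786 0.2171] yaw 90.2 shift [-51.32   3.5    0.63] turn -89.8 grip 7.01 0.0 f [ 1.2 -0.7  1.1]
```

>>> {"api": "apply_moves", "payload": {
  "moves": [
    [[7, -3, 0.2, 0, 0, 0, 6], [7, -7, 0.5, 0, 0, 0, 13], [7, -11, 0.8, 0, 0, 0, 20], [7, -15, 1.1, 0, 0, 0, 27], [7, -19, 1.4, 0, 0, 0, 34], [7, -23, 1.7, 0, 0, 0, 41], [7, -27, 2, 0, 0, 0, 48], [7, -31, 2.3, 0, 0, 0, 55], [7, -35, 2.6, 0, 0, 0, 62], [7, -39, 2.9, 0, 0, 0, 69], [7, -43, 3.2, 0, 0, 0, 76], [7, -47, 3.5, 0, 0, 0, 83]]
  ]
}}

```text
time: 22.9
tool_pos: [0.5436, -0.2947, 0.2136]
tool_rot: [[0.993, 0.116, 0.001], [0.116, -0.993, -0.0], [0.001, 0.0, -1.0]]
ft_force: [0.7, 0.8, 0.2]
grip_width: 0.746
gripper_force: 0.0
```

Run:
```python
from h import *
go(.5466,-.3345,.027,0)
p,d=arm.get_image("side");W=world("side",d);cv2.imwrite("pics/s4.png",p)
print(disc("side",hue(p,*H["red"]),W,.057))
for k in("blue","orange","green"): print(k,disc("side",hue(p,*H[k]),W,.124))
```

```text
t 22.9 pos [ 0.5436 -0.2947  0.2136] yaw 6.7 shift [-0.17  3.98 18.67] turn 6.7 grip 6.94 0.0 f [0.7 0.8 0.2]
[([356.0, 288.0], 200, [0.5469, -0.3348, 0.057])]
blue []
orange []
green []
```

View pics/s4.png

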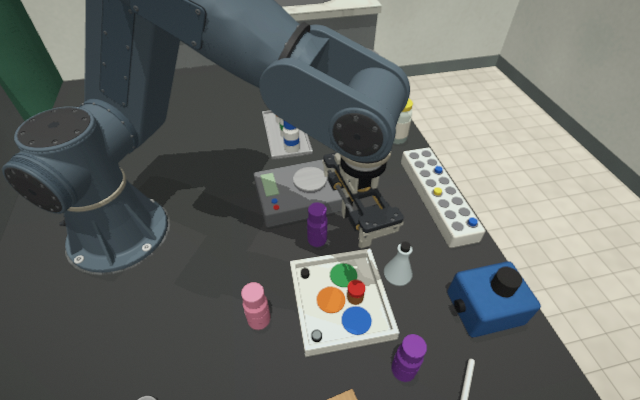

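The box now holds only the jar (356,289) and the bare discs, and blue stands in the tray. I'll go down to the jar with the fingers closing along y, clear of the flask.

>>> {"api": "apply_moves", "payload": {
  "moves": [
    [[7, -0.1, 2, 0.5, 0, 0, 3], [7, -0.2, 3.4, 2, 0, 0, 6], [7, -0.2, 4, 4.5, 0, 0, 6.7], [7, -0.2, 4, 7, 0, 0, 6.7], [7, -0.2, 4, 9.5, 0, 0, 6.7], [7, -0.2, 4, 12, 0, 0, 6.7], [7, -0.2, 4, 13.5, 0, 0, 6.7], [7, -0.2, 4, 14, 0, 0, 6.7], [7, -0.2, 4, 14, 0, 0, 6.7]]
  ]
}}

```text
time: 23.7
tool_pos: [0.5464, -0.3323, 0.0721]
tool_rot: [[1.0, 0.006, -0.001], [0.006, -1.0, 0.001], [-0.001, -0.001, -1.0]]
ft_force: [-0.1, 0.5, 0.8]
grip_width: 0.753
gripper_force: 0.0
```

Run:
```python
from h import *
go(.5467,-.3345,.027,0)
```

```text
t 23.7 pos [ 0.5464 -0.3323  0.0721] yaw 0.3 shift [0.04 0.22 4.51] turn 0.3 grip 7.0 0.0 f [-0.1  0.5  0.8]
```

>>> {"api": "apply_moves", "payload": {
  "moves": [
    [[7, 0, 0.2, 1, 0, 0, 0], [7, 0, 0.2, 2.5, 0, 0, 0], [7, 0, 0.2, 3.8, 0, 0, 0], [7, 0, 0.2, 4.4, 0, 0, 0], [7, 0, 0.2, 4.5, 0, 0, 0], [7, 0, 0.2, 4.5, 0, 0, 0], [3, 0, 0.2, 4.5, 0, 0, 0], [3, 0, 0.2, 4.5, 0, 0, 0], [3, 0, 0.2, 4.5, 0, 0, 0], [3, 0, 0.2, 4.5, 0, 0, 0], [3, 0, 0.2, 4.5, 0, 0, 0], [3, 0, 0.2, 4.5, 0, 0, 0]]
  ]
}}

```text
time: 24.7
tool_pos: [0.5468, -0.3346, 0.0279]
tool_rot: [[1.0, 0.005, 0.0], [0.005, -1.0, -0.0], [0.0, 0.0, -1.0]]
ft_force: [-0.2, 1.1, 2.5]
grip_width: 0.426
gripper_force: 25.0
```

>>> {"api": "apply_moves", "payload": {
  "moves": [
    [[3, 0, 0, 0, 0, 0, 0], [3, 0, 0, -0.5, 0, 0, 0], [3, 0, 0, -1.5, 0, 0, 0], [3, 0, 0, -3.5, 0, 0, 0], [3, 0, 0, -6, 0, 0, 0], [3, 0, 0, -9, 0, 0, 0], [3, 0, 0, -12, 0, 0, 0], [3, -0.1, -1, -14.5, 0, 0, 0], [3, -0.3, -3, -16, 0, 0, 0], [3, -0.6, -6, -16, 0, 0, 0], [3, -0.9, -9.5, -16, 0, 0, 0], [3, -1.2, -13, -16, 0, 0, 0]]
  ]
}}

```text
time: 25.7
tool_pos: [0.5336, -0.2037, 0.1887]
tool_rot: [[1.0, 0.004, 0.001], [0.004, -1.0, -0.001], [0.001, 0.001, -1.0]]
ft_force: [1.3, -0.2, -0.9]
grip_width: 0.422
gripper_force: 25.0
```

Run:
```python
from h import *
go(.519,.0127,.087,0)
p,d=arm.get_image("side");W=world("side",d);cv2.imwrite("pics/s5.png",p)
g=(cv2.cvtColor(p,cv2.COLOR_BGR2HSV)[...,1]<60)&(cv2.cvtColor(p,cv2.COLOR_BGR2HSV)[...,2]>90)
m=(g&(abs(W[...,2]-.07)<.008)&(abs(W[...,0]-.52)<.07)&(abs(W[...,1]-.01)<.07)).astype(np.uint8)
k=max(cv2.findContours(m,0,1)[0],key=cv2.contourArea);e=cv2.fitEllipse(k);print(e,cv2.contourArea(k),ray("side",e[0],.07))
for k in("blue","orange","green"): print(k,disc("side",hue(p,*H[k]),W,.124))
```

```text
t 25.7 pos [ 0.5336 -0.2037  0.1887] yaw 0.3 shift [ -1.38 -21.65  10.16] turn 0.3 grip 3.93 25.0 f [ 1.3 -0.2 -0.9]
((308.5276184082031, 178.5724639892578), (23.54627799987793, 31.124414443969727), 93.84418487548828) 572.0 [0.51727063 0.01246116 0.07      ]
blue [([289.4, 118.0], 86, [0.5065, 0.2253, 0.124])]
orange []
green []
```

>>> {"api": "apply_moves", "payload": {
  "moves": [
    [[3, -0.3, -3.5, 0, 0, 0, 0], [3, -0.5, -7, 0, 0, 0, 0], [3, -0.8, -10.5, 0, 0, 0, 0], [3, -1.1, -14, 0, 0, 0, 0], [3, -1.3, -17.5, 0.2, 0, 0, 0], [3, -1.5, -20, 1, 0, 0, 0], [3, -1.5, -21.6, 2.5, 0, 0, 0], [3, -1.5, -21.6, 4.5, 0, 0, 0], [3, -1.5, -21.6, 6.5, 0, 0, 0], [3, -1.5, -21.6, 8, 0, 0, 0], [3, -1.5, -21.6, 9, 0, 0, 0], [3, -1.5, -21.6, 9.2, 0, 0, 0]]
  ]
}}

```text
time: 26.75
tool_pos: [0.5172, 0.0112, 0.0947]
tool_rot: [[1.0, 0.005, -0.002], [0.005, -1.0, 0.0], [-0.002, -0.0, -1.0]]
ft_force: [-0.9, 0.6, -1.6]
grip_width: 0.423
gripper_force: 25.0
```

Run:
```python
from h import *
go(.5184,.0127,.0865,0)
p,d=arm.get_image("side");cv2.imwrite("pics/s6.png",cv2.resize(p[130:260,240:400],None,fx=4,fy=4,interpolation=2))
```

```text
t 26.75 pos [0.5172 0.0112 0.0947] yaw 0.3 shift [ 0.12 -0.15  0.82] turn 0.3 grip 3.93 25.0 f [-0.9  0.6 -1.6]
```

View pics/s6.png

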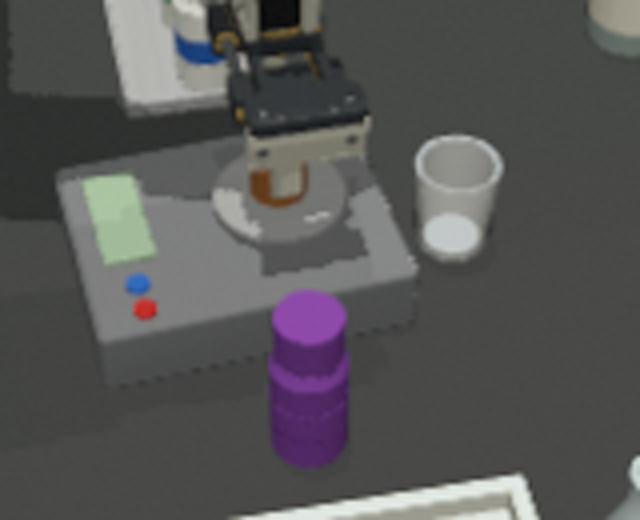

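The jar hovers over the middle of the pan at (278,190). I'll lower it the last 8 mm and release.

>>> {"api": "apply_moves", "payload": {
  "moves": [
    [[3, 0.1, -0.1, 0.3, 0, 0, 0], [3, 0.1, -0.1, 0.5, 0, 0, 0], [3, 0.1, -0.1, 0.7, 0, 0, 0], [3, 0.1, -0.1, 0.8, 0, 0, 0], [3, 0.1, -0.1, 0.85, 0, 0, 0], [3, 0.1, -0.1, 0.85, 0, 0, 0]]
  ]
}}

```text
time: 27.3
tool_pos: [0.5189, 0.0123, 0.0872]
tool_rot: [[1.0, 0.005, 0.0], [0.005, -1.0, 0.0], [0.0, -0.0, -1.0]]
ft_force: [0.0, 0.3, -0.2]
grip_width: 0.421
gripper_force: 25.0
```

>>> {"api": "apply_moves", "payload": {
  "moves": [
    [[6.5, 0, 0, 0, 0, 0, 0], [6.5, 0, 0, 0, 0, 0, 0], [6.5, 0, 0, 0, 0, 0, 0], [6.5, 0, 0, 0, 0, 0, 0], [6.5, 0, 0, 0, 0, 0, 0], [6.5, 0, 0, -1, 0, 0, 0], [6.5, 0, 0, -3, 0, 0, 0], [6.5, 0, 0, -6, 0, 0, 0], [6.5, 0, 0, -9, 0, 0, 0], [6.5, 0, -1, -11.5, 0, 0, 0], [6.5, 0, -3, -12.5, 0, 0, -5], [6.5, 0, -6, -12.5, 0, 0, -12]]
  ]
}}

```text
time: 28.3
tool_pos: [0.5198, 0.0718, 0.2159]
tool_rot: [[0.977, 0.214, 0.006], [0.214, -0.977, -0.0], [0.005, 0.001, -1.0]]
ft_force: [0.8, 0.1, -0.1]
grip_width: 0.7
gripper_force: 0.0
```

Run:
```python
from h import *
go(.507,.2275,.22,90)
p,d=arm.get_image("top");W=world("top",d);cv2.imwrite("pics/t5.png",cv2.resize(p[140:250,110:340],None,fx=3,fy=3,interpolation=2))
for k in("red","blue","orange","green"): print(k,disc("top",hue(p,*H[k]),W,.115 if k=="red" else .124))
```

```text
t 28.3 pos [0.5198 0.0718 0.2159] yaw 12.4 shift [  2.08 -15.48  -0.42] turn -77.6 grip 6.51 0.0 f [ 0.8  0.1 -0.1]
red [([290.3, 187.2], 145, [0.5175, 0.0114, 0.115])]
blue [([195.6, 192.0], 109, [0.5071, 0.2406, 0.124])]
orange [([134.9, 194.0], 224, [0.5041, 0.3871, 0.124])]
green [([167.6, 192.5], 223, [0.5067, 0.3083, 0.124])]
```

View pics/t5.png

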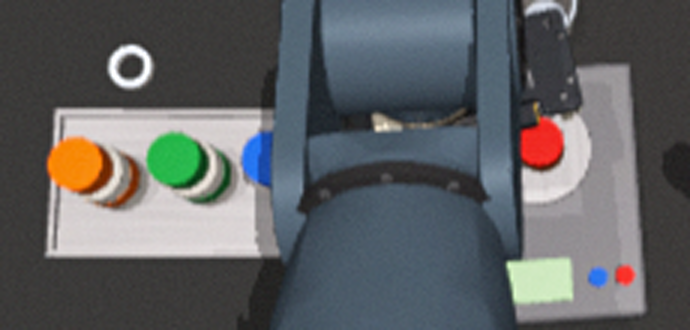

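The jar stands on the pan at (541,142) in the crop. Orange, green and blue are upright in the tray at (79,165), (175,160) and (260,158). I'll return blue first.

>>> {"api": "apply_moves", "payload": {
  "moves": [
    [[7, 0.1, -1, 0, 0, 0, -7], [7, 0.3, -2.2, 0, 0, 0, -14], [7, 0.5, -3.6, 0, 0, 0, -21], [7, 0.7, -5, 0, 0, 0, -28], [7, 0.9, -6.5, 0, 0, 0, -35], [7, 1.1, -8, 0, 0, 0, -42], [7, 1.3, -9.5, 0, 0, 0, -49], [7, 1.5, -11, 0, 0, 0, -56], [7, 1.7, -12.5, 0, 0, 0, -63], [7, 1.9, -14, 0, 0, 0, -70], [7, 2, -15, 0, 0, 0, -77], [7, 2.1, -15.4, 0, 0, 0, -77.6]]
  ]
}}

```text
time: 29.35
tool_pos: [0.5059, 0.2283, 0.2127]
tool_rot: [[-0.005, 1.0, 0.0], [1.0, 0.005, 0.0], [0.0, 0.0, -1.0]]
ft_force: [-0.9, -0.3, 0.2]
grip_width: 0.753
gripper_force: 0.0
```

Run:
```python
from h import *
go(.507,.2275,.0975,90)
```

```text
t 29.35 pos [0.5059 0.2283 0.2127] yaw 90.3 shift [-0.09  0.11 11.52] turn 0.3 grip 7.0 0.0 f [-0.9 -0.3  0.2]
```

>>> {"api": "apply_moves", "payload": {
  "moves": [
    [[7, -0.1, 0.1, 1, 0, 0, 0.3], [7, -0.1, 0.1, 3, 0, 0, 0.3], [7, -0.1, 0.1, 5.5, 0, 0, 0.3], [7, -0.1, 0.1, 8, 0, 0, 0.3], [7, -0.1, 0.1, 10, 0, 0, 0.3], [7, -0.1, 0.1, 11.2, 0, 0, 0.3], [7, -0.1, 0.1, 11.5, 0, 0, 0.3], [7, -0.1, 0.1, 11.5, 0, 0, 0.3], [7, -0.1, 0.1, 11.5, 0, 0, 0.3]]
  ]
}}

```text
time: 30.1
tool_pos: [0.5078, 0.2261, 0.098]
tool_rot: [[0.008, 1.0, 0.001], [1.0, -0.008, 0.0], [0.0, 0.001, -1.0]]
ft_force: [-0.5, -0.2, -0.9]
grip_width: 0.751
gripper_force: 0.0
```

>>> {"api": "apply_moves", "payload": {
  "moves": [
    [[3.5, 0, 0, 0, 0, 0, 0], [3.5, 0, 0, 0, 0, 0, 0], [3.5, 0, 0, 0, 0, 0, 0], [3.5, 0, 0, 0, 0, 0, 0], [3.5, 0, 0, 0, 0, 0, 0], [3.5, 0, 0, 0, 0, 0, 0], [3.5, 0, 0, 0, 0, 0, 0]]
  ]
}}

```text
time: 30.68
tool_pos: [0.5073, 0.2263, 0.0975]
tool_rot: [[0.007, 1.0, 0.0], [1.0, -0.007, 0.0], [0.0, 0.0, -1.0]]
ft_force: [-2.1, -0.3, 5.5]
grip_width: 0.468
gripper_force: 25.0
```

>>> {"api": "apply_moves", "payload": {
  "moves": [
    [[3.5, 0, 0, -0.5, 0, 0, 0], [3.5, 0, 0, -1.5, 0, 0, 0], [3.5, 0, 0, -3.5, 0, 0, 0], [3.5, 0, 0, -6, 0, 0, 0], [3.5, 0, 0, -9, 0, 0, 0], [3.5, 0, 0, -12, 0, 0, 0], [3.5, -0.5, 0, -14.5, 0, 0, 0], [3.5, -2, 0, -16, 0, 0, 0], [3.5, -4.5, 0.2, -16, 0, 0, 0], [3.5, -8, 0.4, -16, 0, 0, 0], [3.5, -11.5, 0.6, -16, 0, 0, 0], [3.5, -15, 0.8, -16, 0, 0, 0]]
  ]
}}

```text
time: 31.68
tool_pos: [0.5137, 0.0748, 0.2578]
tool_rot: [[0.006, 1.0, 0.0], [1.0, -0.006, -0.0], [-0.0, 0.0, -1.0]]
ft_force: [1.2, -0.6, -1.6]
grip_width: 0.47
gripper_force: 25.0
```

>>> {"api": "apply_moves", "payload": {
  "moves": [
    [[3.5, -3.5, 0.2, 0, 0, 0, 0], [3.5, -7, 0.4, 0, 0, 0, 0], [3.5, -10.5, 0.6, 0, 0, 0, 0], [3.5, -14, 0.8, 0, 0, 0, 0], [3.5, -17.5, 1, 0, 0, 0, 0], [3.5, -21, 1.2, 0, 0, 0, 0], [3.5, -24.5, 1.4, 0, 0, 0, 0], [3.5, -28, 1.5, 0, 0, 0, 0], [3.5, -31.5, 1.6, 0, 0, 0, 0], [3.5, -35, 1.7, 0, 0, 0, 0], [3.5, -38.5, 1.8, 0, 0, 0, 0], [3.5, -41, 1.9, 0, 0, 0, 0]]
  ]
}}

```text
time: 32.68
tool_pos: [0.5297, -0.3367, 0.2576]
tool_rot: [[0.008, 1.0, -0.0], [1.0, -0.008, -0.0], [-0.0, -0.0, -1.0]]
ft_force: [-0.0, -0.5, -2.1]
grip_width: 0.469
gripper_force: 25.0
```

Run:
```python
from h import *
go(.5338,-.388,.1085,90)
```

```text
t 32.68 pos [ 0.5297 -0.3367  0.2576] yaw 89.5 shift [-5.12  0.45 14.91] turn -0.5 grip 4.36 25.0 f [-0.  -0.5 -2.1]
```

>>> {"api": "apply_moves", "payload": {
  "moves": [
    [[3.5, -2.8, 0.2, 0.8, 0, 0, -0.5], [3.5, -4.6, 0.4, 2.5, 0, 0, -0.5], [3.5, -5.2, 0.4, 5, 0, 0, -0.5], [3.5, -5.2, 0.4, 7.5, 0, 0, -0.5], [3.5, -5.2, 0.4, 10, 0, 0, -0.5], [3.5, -5.2, 0.4, 12, 0, 0, -0.5], [3.5, -5.2, 0.4, 13.4, 0, 0, -0.5], [3.5, -5.2, 0.4, 14, 0, 0, -0.5], [3.5, -5.2, 0.4, 14.2, 0, 0, -0.5], [3.5, -5.2, 0.4, 14.2, 0, 0, -0.5]]
  ]
}}

```text
time: 33.52
tool_pos: [0.5342, -0.3861, 0.1157]
tool_rot: [[-0.002, 1.0, 0.0], [1.0, 0.002, -0.0], [-0.0, 0.0, -1.0]]
ft_force: [-0.6, -0.3, -2.3]
grip_width: 0.463
gripper_force: 25.0
```

Run:
```python
from h import *
go(.5338,-.389,.1085,90)
```

```text
t 33.52 pos [ 0.5342 -0.3861  0.1157] yaw 90.1 shift [-0.29 -0.04  0.72] turn 0.1 grip 4.31 25.0 f [-0.6 -0.3 -2.3]
```

>>> {"api": "apply_moves", "payload": {
  "moves": [
    [[3.5, -0.2, 0, 0.3, 0, 0, 0], [3.5, -0.3, 0, 0.5, 0, 0, 0], [3.5, -0.3, 0, 0.7, 0, 0, 0], [3.5, -0.3, 0, 0.7, 0, 0, 0], [3.5, -0.3, 0, 0.7, 0, 0, 0], [6.5, -0.3, 0, 0.7, 0, 0, 0], [6.5, -0.3, 0, 0.7, 0, 0, 0], [6.5, -0.3, 0, 0.7, 0, 0, 0], [6.5, -0.3, 0, 0.7, 0, 0, 0]]
  ]
}}

```text
time: 34.27
tool_pos: [0.5341, -0.389, 0.1082]
tool_rot: [[-0.002, 1.0, 0.0], [1.0, 0.002, -0.0], [-0.0, 0.0, -1.0]]
ft_force: [-0.2, 0.1, 0.8]
grip_width: 0.683
gripper_force: 0.0
```

>>> {"api": "apply_moves", "payload": {
  "moves": [
    [[6.5, 0, 0, -1, 0, 0, 0], [6.5, 0, 0, -3, 0, 0, 0], [6.5, 0, 0, -6, 0, 0, 0], [6.5, 0, 0, -9, 0, 0, 0], [7, 2, 0, -10.5, 0, 0, 0], [7, 5, -0.2, -10.5, 0, 0, 0], [7, 9, -0.4, -10.5, 0, 0, 0], [7, 13, -0.6, -10.5, 0, 0, 0], [7, 17, -0.8, -10.5, 0, 0, 0], [7, 21, -1, -10.5, 0, 0, 0], [7, 25, -1.2, -10.5, 0, 0, 0], [7, 29, -1.4, -10.5, 0, 0, 0]]
  ]
}}

```text
time: 35.27
tool_pos: [0.5191, -0.0973, 0.2141]
tool_rot: [[-0.002, 1.0, 0.001], [1.0, 0.002, -0.0], [-0.0, 0.001, -1.0]]
ft_force: [0.7, 0.6, -0.1]
grip_width: 0.752
gripper_force: 0.0
```

>>> {"api": "apply_moves", "payload": {
  "moves": [
    [[7, 4, -0.2, 0, 0, 0, 0], [7, 8, -0.3, 0, 0, 0, 0], [7, 12, -0.4, 0, 0, 0, 0], [7, 16, -0.6, 0, 0, 0, 0], [7, 20, -0.7, 0, 0, 0, 0], [7, 24, -0.8, 0, 0, 0, 0], [7, 28, -0.9, 0, 0, 0, 0], [7, 32, -1, 0, 0, 0, 0], [7, 35, -1.1, 0, 0, 0, 0], [7, 38, -1.2, 0, 0, 0, 0], [7, 40, -1.2, 0, 0, 0, 0], [7, 40, -1.2, 0, 0, 0, 0]]
  ]
}}

```text
time: 36.27
tool_pos: [0.5062, 0.3042, 0.2138]
tool_rot: [[-0.005, 1.0, 0.001], [1.0, 0.005, 0.001], [0.001, 0.001, -1.0]]
ft_force: [-0.3, 0.2, -0.4]
grip_width: 0.752
gripper_force: 0.0
```

Run:
```python
from h import *
go(.507,.3052,.0978,90)
p,d=arm.get_image("side");W=world("side",d);cv2.imwrite("pics/s7.png",cv2.resize(p[220:370,240:430],None,fx=4,fy=4,interpolation=2))
for k in("blue",): print(k,disc("side",hue(p,*H[k]),W,.135))
```

```text
t 36.27 pos [0.5062 0.3042 0.2138] yaw 90.3 shift [ 0.09  0.07 11.6 ] turn 0.3 grip 7.0 0.0 f [-0.3  0.2 -0.4]
blue [([360.4, 292.3], 324, [0.5333, -0.3876, 0.135])]
```

View pics/s7.png

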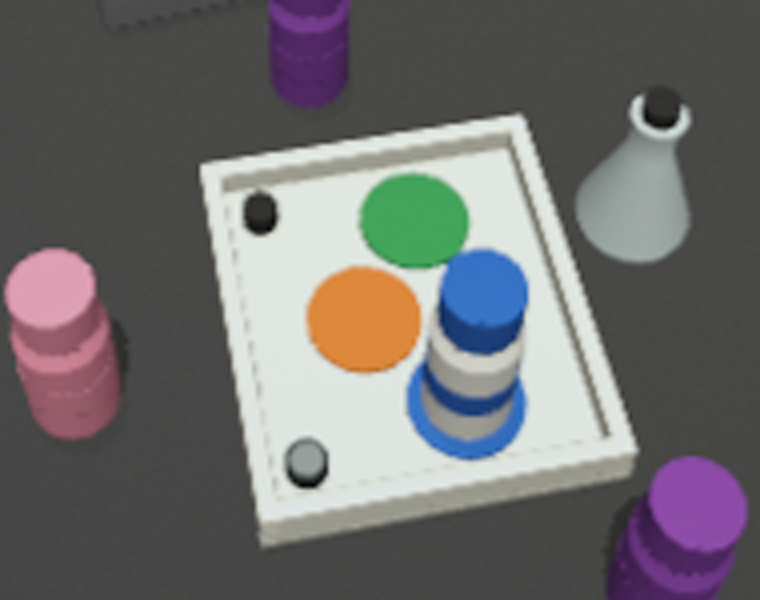

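Blue is back, centred on its disc at about (467,405). Green is next.

>>> {"api": "apply_moves", "payload": {
  "moves": [
    [[7, 0.1, 0.1, 1, 0, 0, 0.3], [7, 0.2, 0.1, 3, 0, 0, 0.3], [7, 0.2, 0.1, 5.5, 0, 0, 0.3], [7, 0.2, 0.1, 8, 0, 0, 0.3], [7, 0.2, 0, 10, 0, 0, 0.3], [7, 0.2, 0, 11.2, 0, 0, 0.3], [7, 0.2, 0, 11.6, 0, 0, 0.3], [7, 0.2, 0, 11.6, 0, 0, 0.3], [7, 0.2, 0, 11.6, 0, 0, 0.3]]
  ]
}}

```text
time: 37.07
tool_pos: [0.5073, 0.3028, 0.098]
tool_rot: [[0.004, 1.0, 0.001], [1.0, -0.004, 0.001], [0.001, 0.001, -1.0]]
ft_force: [-0.2, -0.5, 0.3]
grip_width: 0.754
gripper_force: 0.0
```

>>> {"api": "apply_moves", "payload": {
  "moves": [
    [[3.5, 0, 0, 0, 0, 0, 0], [3.5, 0, 0, 0, 0, 0, 0], [3.5, 0, 0, 0, 0, 0, 0], [3.5, 0, 0, 0, 0, 0, 0], [3.5, 0, 0, 0, 0, 0, 0], [3.5, 0, 0, 0, 0, 0, 0], [3.5, 0, 0, 0, 0, 0, 0]]
  ]
}}

```text
time: 37.65
tool_pos: [0.5069, 0.3031, 0.0975]
tool_rot: [[0.003, 1.0, 0.001], [1.0, -0.003, 0.0], [0.0, 0.001, -1.0]]
ft_force: [0.6, -0.5, 3.3]
grip_width: 0.465
gripper_force: 25.0
```

>>> {"api": "apply_moves", "payload": {
  "moves": [
    [[3.5, 0, 0, -0.5, 0, 0, 0], [3.5, 0, 0, -1.5, 0, 0, 0], [3.5, 0, 0, -3.5, 0, 0, 0], [3.5, 0, 0, -6, 0, 0, 0], [3.5, 0, 0, -9, 0, 0, 0], [3.5, 0, 0, -12, 0, 0, 0], [3.5, -0.5, 0, -14.5, 0, 0, 0], [3.5, -2, 0, -16, 0, 0, 0], [3.5, -4.5, 0.2, -16, 0, 0, 0], [3.5, -8, 0.4, -16, 0, 0, 0], [3.5, -11.5, 0.6, -16, 0, 0, 0], [3.5, -15, 0.8, -16, 0, 0, 0]]
  ]
}}

```text
time: 38.65
tool_pos: [0.5138, 0.1516, 0.2579]
tool_rot: [[0.003, 1.0, 0.0], [1.0, -0.003, 0.0], [0.0, 0.0, -1.0]]
ft_force: [-0.2, -0.5, -1.3]
grip_width: 0.471
gripper_force: 25.0
```

>>> {"api": "apply_moves", "payload": {
  "moves": [
    [[3.5, -3.5, 0.2, 0, 0, 0, 0], [3.5, -7, 0.4, 0, 0, 0, 0], [3.5, -10.5, 0.6, 0, 0, 0, 0], [3.5, -14, 0.8, 0, 0, 0, 0], [3.5, -17.5, 1, 0, 0, 0, 0], [3.5, -21, 1.2, 0, 0, 0, 0], [3.5, -24.5, 1.4, 0, 0, 0, 0], [3.5, -28, 1.6, 0, 0, 0, 0], [3.5, -31.5, 1.8, 0, 0, 0, 0], [3.5, -35, 2, 0, 0, 0, 0], [3.5, -38, 2.1, 0, 0, 0, 0], [3.5, -40.5, 2.2, 0, 0, 0, 0]]
  ]
}}

```text
time: 39.65
tool_pos: [0.5344, -0.2543, 0.2578]
tool_rot: [[0.004, 1.0, 0.0], [1.0, -0.004, -0.0], [-0.0, 0.0, -1.0]]
ft_force: [0.4, -0.1, -1.5]
grip_width: 0.468
gripper_force: 25.0
```

Run:
```python
from h import *
go(.5373,-.272,.1085,90)
```

```text
t 39.65 pos [ 0.5344 -0.2543  0.2578] yaw 89.8 shift [-1.76  0.3  14.93] turn -0.2 grip 4.36 25.0 f [ 0.4 -0.1 -1.5]
```

>>> {"api": "apply_moves", "payload": {
  "moves": [
    [[3.5, -1, 0.2, 0.8, 0, 0, -0.2], [3.5, -1.8, 0.3, 2.5, 0, 0, -0.2], [3.5, -2.3, 0.3, 5, 0, 0, -0.2], [3.5, -2.3, 0.3, 7.5, 0, 0, -0.2], [3.5, -2.3, 0.3, 10, 0, 0, -0.2], [3.5, -2.3, 0.3, 12, 0, 0, -0.2], [3.5, -2.3, 0.3, 13.4, 0, 0, -0.2], [3.5, -2.3, 0.3, 14, 0, 0, -0.2], [3.5, -2.3, 0.3, 14.2, 0, 0, -0.2], [3.5, -2.3, 0.3, 14.2, 0, 0, -0.2]]
  ]
}}

```text
time: 40.48
tool_pos: [0.538, -0.2749, 0.1154]
tool_rot: [[-0.001, 1.0, 0.0], [1.0, 0.001, 0.0], [0.0, 0.0, -1.0]]
ft_force: [-0.6, -1.0, -1.3]
grip_width: 0.469
gripper_force: 25.0
```

Run:
```python
from h import *
go(.5373,-.2743,.1085,90)
p,d=arm.get_image("side");W=world("side",d)
print(disc("side",hue(p,*H["green"]),W,.142))
```

```text
t 40.48 pos [ 0.538  -0.2749  0.1154] yaw 90.0 shift [ 0.06 -0.07  0.69] turn 0.0 grip 4.36 25.0 f [-0.6 -1.  -1.3]
[([347.5, 244.5], 200, [0.5394, -0.2761, 0.142])]
```

>>> {"api": "apply_moves", "payload": {
  "moves": [
    [[3.5, 0.1, -0.05, 0.3, 0, 0, 0], [3.5, 0.15, -0.1, 0.5, 0, 0, 0], [3.5, 0.15, -0.1, 0.7, 0, 0, 0], [3.5, 0.15, -0.1, 0.7, 0, 0, 0], [3.5, 0.15, -0.1, 0.7, 0, 0, 0], [6.5, 0.15, -0.1, 0.7, 0, 0, 0], [6.5, 0.15, -0.1, 0.7, 0, 0, 0], [6.5, 0.15, -0.1, 0.7, 0, 0, 0], [6.5, 0.15, -0.1, 0.7, 0, 0, 0]]
  ]
}}

```text
time: 41.28
tool_pos: [0.5367, -0.2737, 0.1082]
tool_rot: [[-0.0, 1.0, -0.0], [1.0, 0.0, 0.0], [0.0, -0.0, -1.0]]
ft_force: [-0.9, 0.4, -0.3]
grip_width: 0.681
gripper_force: 0.0
```

>>> {"api": "apply_moves", "payload": {
  "moves": [
    [[6.5, 0, 0, -1, 0, 0, 0], [6.5, 0, 0, -3, 0, 0, 0], [6.5, 0, 0, -6, 0, 0, 0], [6.5, 0, 0, -9, 0, 0, 0], [7, 2, 0, -10.5, 0, 0, 0], [7, 5, -0.2, -10.5, 0, 0, 0], [7, 9, -0.4, -10.5, 0, 0, 0], [7, 13, -0.6, -10.5, 0, 0, 0], [7, 17, -0.8, -10.5, 0, 0, 0], [7, 21, -1, -10.5, 0, 0, 0], [7, 25, -1.2, -10.5, 0, 0, 0], [7, 29, -1.4, -10.5, 0, 0, 0]]
  ]
}}

```text
time: 42.28
tool_pos: [0.5223, 0.0182, 0.2141]
tool_rot: [[0.0, 1.0, 0.001], [1.0, -0.0, -0.0], [-0.0, 0.001, -1.0]]
ft_force: [1.1, 1.3, -0.3]
grip_width: 0.75
gripper_force: 0.0
```

>>> {"api": "apply_moves", "payload": {
  "moves": [
    [[7, 4, -0.2, 0, 0, 0, 0], [7, 8, -0.4, 0, 0, 0, 0], [7, 12, -0.6, 0, 0, 0, 0], [7, 16, -0.8, 0, 0, 0, 0], [7, 20, -1, 0, 0, 0, 0], [7, 24, -1.2, 0, 0, 0, 0], [7, 28, -1.4, 0, 0, 0, 0], [7, 31.5, -1.6, 0, 0, 0, 0], [7, 34.5, -1.7, 0, 0, 0, 0], [7, 36.5, -1.7, 0, 0, 0, 0], [7, 36.5, -1.7, 0, 0, 0, 0]]
  ]
}}

```text
time: 43.2
tool_pos: [0.505, 0.3847, 0.2136]
tool_rot: [[-0.003, 1.0, 0.0], [1.0, 0.003, 0.001], [0.001, 0.0, -1.0]]
ft_force: [0.3, 0.1, -0.6]
grip_width: 0.751
gripper_force: 0.0
```

Run:
```python
from h import *
go(.506,.3834,.0985,90)
p,d=arm.get_image("side");W=world("side",d);cv2.imwrite("pics/s8.png",cv2.resize(p[220:370,240:430],None,fx=4,fy=4,interpolation=2))
for k in("blue","green"): print(k,disc("side",hue(p,*H[k]),W,.135))
```

```text
t 43.2 pos [0.505  0.3847 0.2136] yaw 90.2 shift [-0.14  0.1  11.51] turn 0.2 grip 6.99 0.0 f [ 0.3  0.1 -0.6]
blue [([360.5, 292.3], 323, [0.5334, -0.3876, 0.135])]
green [([345.5, 245.0], 259, [0.5367, -0.2716, 0.135])]
```

View pics/s8.png

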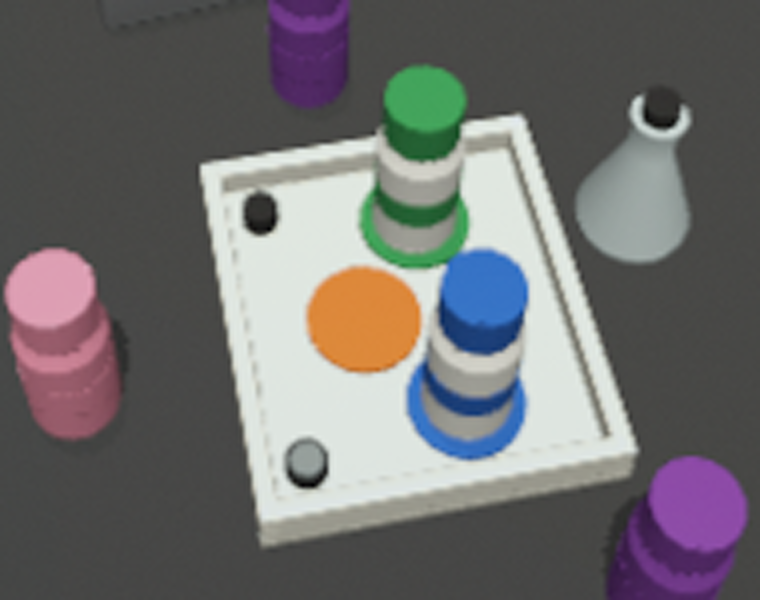

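Green is centred on its disc at about (415,222), and blue hasn't moved. Orange is last.

>>> {"api": "apply_moves", "payload": {
  "moves": [
    [[7, 0, 0.1, 1, 0, 0, 0.2], [7, 0, 0.1, 3, 0, 0, 0.2], [7, 0, 0.1, 5.5, 0, 0, 0.2], [7, 0, 0.1, 8, 0, 0, 0.2], [7, 0, 0, 10, 0, 0, 0.2], [7, 0, 0, 11.1, 0, 0, 0.2], [7, 0, 0, 11.5, 0, 0, 0.2], [7, 0, 0, 11.5, 0, 0, 0.2], [7, 0, 0, 11.5, 0, 0, 0.2]]
  ]
}}

```text
time: 44.0
tool_pos: [0.5063, 0.3812, 0.0992]
tool_rot: [[0.004, 1.0, 0.001], [1.0, -0.004, 0.001], [0.001, 0.001, -1.0]]
ft_force: [-0.7, 0.1, 0.3]
grip_width: 0.753
gripper_force: 0.0
```

>>> {"api": "apply_moves", "payload": {
  "moves": [
    [[3.5, 0, 0, 0, 0, 0, 0], [3.5, 0, 0, 0, 0, 0, 0], [3.5, 0, 0, 0, 0, 0, 0], [3.5, 0, 0, 0, 0, 0, 0], [3.5, 0, 0, 0, 0, 0, 0], [3.5, 0, 0, 0, 0, 0, 0], [3.5, 0, 0, 0, 0, 0, 0]]
  ]
}}

```text
time: 44.58
tool_pos: [0.5057, 0.3814, 0.0985]
tool_rot: [[0.003, 1.0, 0.0], [1.0, -0.003, 0.0], [0.0, 0.0, -1.0]]
ft_force: [-1.4, -0.3, 2.8]
grip_width: 0.467
gripper_force: 25.0
```

>>> {"api": "apply_moves", "payload": {
  "moves": [
    [[3.5, 0, 0, -0.5, 0, 0, 0], [3.5, 0, 0, -1.5, 0, 0, 0], [3.5, 0, 0, -3.5, 0, 0, 0], [3.5, 0, 0, -6, 0, 0, 0], [3.5, 0, 0, -9, 0, 0, 0], [3.5, 0, 0, -12, 0, 0, 0], [3.5, -0.5, 0, -14.5, 0, 0, 0], [3.5, -2, 0, -16, 0, 0, 0], [3.5, -5, 0, -16, 0, 0, 0], [3.5, -9, 0, -16, 0, 0, 0], [3.5, -13, 0, -16, 0, 0, 0], [3.5, -17, 0, -16, 0, 0, 0]]
  ]
}}

```text
time: 45.58
tool_pos: [0.5045, 0.2098, 0.2588]
tool_rot: [[0.003, 1.0, 0.001], [1.0, -0.003, 0.0], [0.0, 0.001, -1.0]]
ft_force: [1.2, -0.3, -2.1]
grip_width: 0.468
gripper_force: 25.0
```

>>> {"api": "apply_moves", "payload": {
  "moves": [
    [[3.5, -4, 0, 0, 0, 0, 0], [3.5, -8, 0, 0, 0, 0, 0], [3.5, -12, 0, 0, 0, 0, 0], [3.5, -16, -0.2, 0, 0, 0, 0], [3.5, -20, -0.4, 0, 0, 0, 0], [3.5, -24, -0.6, 0, 0, 0, 0], [3.5, -28, -0.8, 0, 0, 0, 0], [3.5, -32, -1, 0, 0, 0, 0], [3.5, -36, -1.2, 0, 0, 0, 0], [3.5, -40, -1.3, 0, 0, 0, 0], [3.5, -44, -1.4, 0, 0, 0, 0], [3.5, -47, -1.4, 0, 0, 0, 0]]
  ]
}}

```text
time: 46.58
tool_pos: [0.4888, -0.2615, 0.2589]
tool_rot: [[0.005, 1.0, 0.0], [1.0, -0.005, -0.001], [-0.001, 0.0, -1.0]]
ft_force: [0.1, 0.8, -1.2]
grip_width: 0.471
gripper_force: 25.0
```

Run:
```python
from h import *
go(.4925,-.328,.1095,90)
```

```text
t 46.58 pos [ 0.4888 -0.2615  0.2589] yaw 89.7 shift [-6.63  0.39 14.95] turn -0.3 grip 4.38 25.0 f [ 0.1  0.8 -1.2]
```

>>> {"api": "apply_moves", "payload": {
  "moves": [
    [[3.5, -3, 0.2, 0, 0, 0, -0.3], [3.5, -5.5, 0.3, 0.5, 0, 0, -0.3], [3.5, -6.9, 0.4, 2, 0, 0, -0.3], [3.5, -6.9, 0.4, 4.5, 0, 0, -0.3], [3.5, -6.9, 0.4, 7, 0, 0, -0.3], [3.5, -6.9, 0.4, 9.5, 0, 0, -0.3], [3.5, -6.9, 0.4, 11.5, 0, 0, -0.3], [3.5, -6.9, 0.4, 13.2, 0, 0, -0.3], [3.5, -6.9, 0.4, 14, 0, 0, -0.3], [3.5, -6.9, 0.4, 14.2, 0, 0, -0.3], [3.5, -6.9, 0.4, 14.2, 0, 0, -0.3]]
  ]
}}

```text
time: 47.5
tool_pos: [0.4935, -0.3277, 0.1166]
tool_rot: [[-0.002, 1.0, 0.0], [1.0, 0.002, -0.0], [-0.0, 0.0, -1.0]]
ft_force: [-0.1, -0.2, -1.7]
grip_width: 0.471
gripper_force: 25.0
```

Run:
```python
from h import *
go(.4927,-.3298,.1095,90)
```

```text
t 47.5 pos [ 0.4935 -0.3277  0.1166] yaw 90.1 shift [-0.21 -0.08  0.71] turn 0.1 grip 4.38 25.0 f [-0.1 -0.2 -1.7]
```

>>> {"api": "apply_moves", "payload": {
  "moves": [
    [[3.5, -0.1, 0, 0.3, 0, 0, 0], [3.5, -0.2, -0.05, 0.5, 0, 0, 0], [3.5, -0.2, -0.05, 0.7, 0, 0, 0], [3.5, -0.2, -0.05, 0.7, 0, 0, 0], [3.5, -0.2, -0.05, 0.7, 0, 0, 0], [6.5, -0.2, -0.05, 0.7, 0, 0, 0], [6.5, -0.2, -0.05, 0.7, 0, 0, 0], [6.5, -0.2, -0.05, 0.7, 0, 0, 0], [6.5, -0.2, -0.05, 0.7, 0, 0, 0]]
  ]
}}

```text
time: 48.25
tool_pos: [0.4929, -0.3296, 0.1092]
tool_rot: [[-0.002, 1.0, 0.0], [1.0, 0.002, -0.0], [-0.0, 0.0, -1.0]]
ft_force: [0.7, -0.7, 0.0]
grip_width: 0.681
gripper_force: 0.0
```

>>> {"api": "apply_moves", "payload": {
  "moves": [
    [[6.5, 0, 0, -1, 0, 0, 0], [6.5, 0, 0, -3, 0, 0, 0], [6.5, 0, 0, -6, 0, 0, 0], [6.5, 0, 0, -9, 0, 0, 0], [7, 2, 0, -12, 0, 0, 0], [7, 5, -0.5, -13, 0, 0, 0], [7, 9, -1, -13, 0, 0, 0], [7, 13, -2, -13, 0, 0, 0], [7, 17, -4, -13, 0, 0, 0], [7, 21, -6, -13, 0, 0, 0], [7, 24, -8, -13, 0, 0, 0], [7, 26, -9, -13, 0, 0, 0]]
  ]
}}

```text
time: 49.25
tool_pos: [0.3999, -0.0672, 0.2397]
tool_rot: [[-0.003, 1.0, -0.0], [1.0, 0.003, 0.0], [0.0, -0.0, -1.0]]
ft_force: [0.6, -0.1, 1.2]
grip_width: 0.755
gripper_force: 0.0
```

>>> {"api": "apply_moves", "payload": {
  "moves": [
    [[7, 3, 0, 0, 0, 0, 0], [7, 7, 0, 0, 0, 0, 0], [7, 11, 0, 0, 0, 0, 0], [7, 15, 0, 0, 0, 0, 0], [7, 19, 0, 0, 0, 0, 0], [7, 23, 0, 0, 0, 0, 0], [7, 27, 0, 0, 0, 0, 0], [7, 30, 0, 0, 0, 0, 0], [7, 31, 0, 0, 0, 0, 0], [7, 31, 0, 0, 0, 0, 0]]
  ]
}}

```text
time: 50.08
tool_pos: [0.4015, 0.2419, 0.2396]
tool_rot: [[-0.005, 1.0, 0.0], [1.0, 0.005, 0.0], [0.0, 0.0, -1.0]]
ft_force: [-0.6, -0.2, 0.5]
grip_width: 0.752
gripper_force: 0.0
```

Run:
```python
from h import *
p,d=arm.get_image("side");W=world("side",d);cv2.imwrite("pics/s9.png",cv2.resize(p[130:360,230:430],None,fx=2.6,fy=2.6,interpolation=2))
for k in("blue","green","orange"): print(k,disc("side",hue(p,*H[k]),W,.135))
print("jar",disc("side",hue(p,*H["red"]),W,.115))
p,d=arm.get_image("top");W=world("top",d)
for k in("blue","green","orange"): print(k,disc("top",hue(p,*H[k]),W,.135))
print("jar",disc("top",hue(p,*H["red"]),W,.115))
print("flask",[o for o in disc("top",np.ones((400,640)),W,.116,.012) if abs(o[2][0]-.669)<.03])
```

```text
blue [([360.4, 292.3], 325, [0.5333, -0.3877, 0.135])]
green [([345.5, 244.9], 256, [0.5368, -0.2713, 0.135])]
orange [([331.8, 270.7], 298, [0.4915, -0.3271, 0.135])]
jar [([309.4, 167.2], 114, [0.5193, 0.0089, 0.115])]
blue [([451.9, 177.5], 215, [0.5331, -0.3817, 0.135])]
green [([404.4, 176.8], 207, [0.5364, -0.2662, 0.135])]
orange [([428.4, 194.8], 227, [0.4915, -0.3224, 0.135])]
jar [([289.3, 186.7], 172, [0.5189, 0.0139, 0.115])]
flask [([408.4, 126.1], 67, [0.6689, -0.2853, 0.116])]
```

View pics/s9.png

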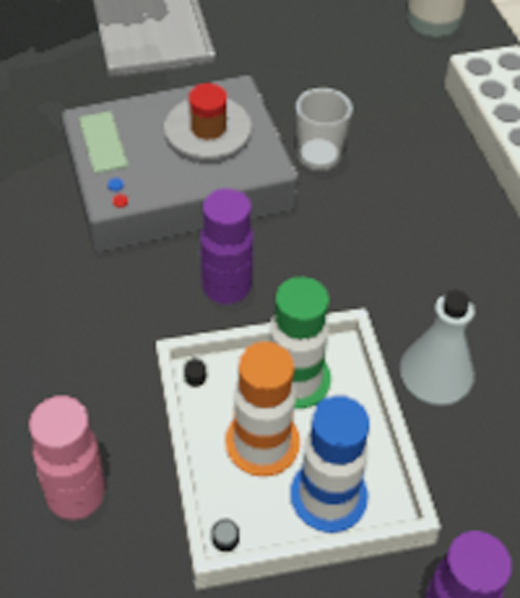

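All three bottles sit on their own discs: orange about (262,445), blue (329,495), green (302,380). The jar is about 4 mm from the pan's centre at (208,120), the flask hasn't moved, and the gripper is empty. Handing in.

```bash
python3 -c "
from plant import arm
print(arm.hand_in())"
```

```text
the job is handed in; nothing more can be done
None
```

The job is done in the order asked and handed in at about 50 s; the final pictures show the jar about 4 mm from the pan's centre, each bottle upright within about 2 mm of the middle of its own disc, the flask unmoved and the gripper empty.

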